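Gauge the adapter collars and slide the dish to the microscope

TASK

Push the steel dish along the bench until it sits inside the round loading outline, and let go of it. Then work along the row of brass collars from the robot's right to its left, trying each on the gauge pin: one that slides right down to the block goes in the dish, one that stops part-way goes in the grey reject tray. When all are sorted, push the loaded dish across into the square outline on the microscope's side; never lift or tip the dish, and leave everything else on the bench where it is.

Things in the scene. Friction and masses are not known exactly. Their poses are not given: they have to be found in the camera images.
- dish: open round stainless-steel dish, 116 mm outside diameter, 108 inside, wall 4 mm, 20 mm high, inner floor 4 mm above its underside, 0.3 kg; loose on the bench and wider than the gripper opens. Origin at the centre of its underside, z up.
- load_ring: loading spot: thin black round outline printed on the bench near the gauge, 140 mm inside diameter. Flat, nothing to bump. Origin at its centre on the bench.
- scope_square: microscope spot: thin black square outline printed on the bench on the microscope's side (the robot's left), 134 mm wide inside. Flat. Origin at its centre on the bench.
- gauge: fixed plug gauge: dark steel block 56 x 56 mm, 14 mm high, with an upright steel pin of 11 mm diameter on its middle; the pin stands 40 mm above the block, its last 4 mm tapered to 9 mm. Origin at the centre of the block's underside, on the bench, in line with the pin.
- pin_tip (a point): top centre of the gauge pin, 54 mm above the bench
- reject_tray: reject tray: fixed square grey plastic open tray, 100 x 100 mm outside, 20 mm high, walls and floor 4 mm. Origin at the centre of its underside.
- collar_a: brass collar: plain tube on end, 24 mm outside diameter, 30 tall, 14 mm bore at both ends, 0.05 kg. One of a zigzag row, over 40 mm apart in y. All look alike; some narrow to 8 mm inside 10 to 20 mm up, so they stop with their underside about 30 mm above the gauge block. Not all are there in every run. Origin: centre of underside, z along its axis.
- collar_b: brass collar: plain tube on end, 24 mm outside diameter, 30 tall, 14 mm bore at both ends, 0.05 kg. One of a zigzag row, over 40 mm apart in y. All look alike; some narrow to 8 mm inside 10 to 20 mm up, so they stop with their underside about 30 mm above the gauge block. Not all are there in every run. Origin: centre of underside, z along its axis.
- collar_c: brass collar: plain tube on end, 24 mm outside diameter, 30 tall, 14 mm bore at both ends, 0.05 kg. One of a zigzag row, over 40 mm apart in y. All look alike; some narrow to 8 mm inside 10 to 20 mm up, so they stop with their underside about 30 mm above the gauge block. Not all are there in every run. Origin: centre of underside, z along its axis.
- collar_d: brass collar: plain tube on end, 24 mm outside diameter, 30 tall, 14 mm bore at both ends, 0.05 kg. One of a zigzag row, over 40 mm apart in y. All look alike; some narrow to 8 mm inside 10 to 20 mm up, so they stop with their underside about 30 mm above the gauge block. Not all are there in every run. Origin: centre of underside, z along its axis.
- collar_e: brass collar: plain tube on end, 24 mm outside diameter, 30 tall, 14 mm bore at both ends, 0.05 kg. One of a zigzag row, over 40 mm apart in y. All look alike; some narrow to 8 mm inside 10 to 20 mm up, so they stop with their underside about 30 mm above the gauge block. Not all are there in every run. Origin: centre of underside, z along its axis.
- collar_f: brass collar: plain tube on end, 24 mm outside diameter, 30 tall, 14 mm bore at both ends, 0.05 kg. One of a zigzag row, over 40 mm apart in y. All look alike; some narrow to 8 mm inside 10 to 20 mm up, so they stop with their underside about 30 mm above the gauge block. Not all are there in every run. Origin: centre of underside, z along its axis.
- jar: bystander, not part of the job: small amber glass jar with a white lid, 48 mm wide, 50 tall. Origin at the centre of its underside.
- beaker: bystander, not part of the job: white ceramic beaker, 52 mm wide, 55 tall. Origin at the centre of its underside.
- tip_box: bystander, not part of the job: clear plastic pipette-tip box, 85 x 60 x 45 mm. Origin at the centre of its underside.
- forceps: bystander, not part of the job: flat steel forceps lying on the bench, 110 mm long, 4 mm high. Origin at the centre of its underside.
- timer: bystander, not part of the job: white square bench timer, 60 x 60 x 18 mm. Origin at the centre of its underside.

How it is judged:
By the outcome, as a careful person would: the job done as asked, in the order asked, and still so for the second after the job is handed in, with the robot touching nothing.
Of collar_a, collar_f only 1 to 2 are there at a start; the rules pass over those that are not, and their reading is None.
Of collar_b, collar_c only 1 to 1 are there at a start; the rules pass over those that are not, and their reading is None.
Of collar_d, collar_e only 1 to 1 are there at a start; the rules pass over those that are not, and their reading is None.
At some moment in a run one of collar_a, collar_b, collar_c, collar_d, collar_e, collar_f, dish may be knocked a few centimetres aside while the robot is not near it.
It also fails if it takes over 200 s, if anything falls off the work surface, if the arm or the gripper's body presses on something with over 40 N, if the wrist force passes 120 N, or if a joint passes its speed limit or range.

ROBOT

A 6-joint arm with a two-finger parallel gripper is mounted at the origin on the work surface. World frame = base frame: x ahead of the robot, y to its left, z up, the work surface at z = 0. Lengths are in m, angles in degrees, forces in N, time in s.
With the tool pointing down it reaches from about 0.25 to 0.725 m from the base axis. Payload 9.7 kg.
Tool frame: the origin (TCP) lies on the centre line of the jaws, within the pads' length; the fingertips stand tip_reach ahead of it and the grasp point (between the pads) lies 8 mm behind it (tip_reach is the distance from the TCP to the fingertips, in m); z points along the fingers, y is the direction in which the jaws open and shut (so a half turn about z gives the same grasp; the last joint's range is limited). The gripper opens to 85 mm and grips with 20 to 120 N. Pads are 22 mm wide; open, the fingers measure 114 mm over their backs; the gripper's body (76 mm by 85 mm) begins 54 mm behind the grasp point. The pads swing forward as they close: fully open they stand 13 mm farther back than shut.
Start: joints at [66.807, 4.979, 10.078, 95.1, 0, 90], TCP at [0.217, 0.506, 0.211] pointing down, gripper open.
Joint ranges: [-179.16, 179.16], [-48.56, 103.87], [-65.8, 70.77], [-126.05, 130.52], [-82.76, 87.17], [-180, 180]. Speed limits (degrees/s): [127.2, 127.2, 147.25, 180, 180, 180].

INTERFACE

Orientations are given as [roll, pitch, yaw] about the fixed x, y, z axes, in that order (R = Rz(yaw) Ry(pitch) Rx(roll)).
In Python, from station import * gives the robot as it stands.
- The arm moves only by the tool apply_moves, never from a script. Its argument "targets" is a list of rows, each a list of 4 numbers: the shift along the tool's x, y, z in units of 25 mm (1.0 is 25 mm), then the turn about the tool's z in units of 6 degrees (1.0 is 6 degrees). In form: [[dx, dy, dz, twist], ...]. A call has 1 to 5 rows; each row is the pose to reach, as a shift and turn from the pose commanded when the call began, along the tool's axes at that moment; what a row does not reach only later rows make up. A row lasts 1/12 s, in which the tool goes at most 41.7 mm and 7.16 degrees, less where a joint would pass 70% of its speed; a pose out of reach is approached as far as the arm can. A call with a gripper value outside its range is refused whole. "jaw" is the opening, from 0 (shut) to 1 (fully open), set as the call begins (left out, the last holds). The fingers move at their own pace and stop on an object; "squeeze" is the grip in N (left out, the last holds). Time passes only in rows, so rows that repeat a pose let the fingers close. It gives the time, the measured TCP pose, the force and the opening at its end, in the units of the state.
- read_state(): the state, without advancing time (a new reading comes with each control period).
- get_image(name): name is "scene" or "side" or "wrist"; returns the picture (384x512x3 uint8, blue, green, red); there is no depth.
- calibration(name): a dict with "fx", "fy", "cx", "cy" (pixels), "xyz" and "attitude" of the camera in the world. Camera axes: x right, y up, looking along -z (the intrinsics and any distortion apply to the point x, -y, -z); pixel columns grow to the right and rows downward; lengths in m; the calibration is good to about 2 mm. A picture is of the moment at which its call begins: read the wrist's pose just before it. calibration takes no time and is no camera call; for the wrist camera it gives the pose at the moment of the call.
- hand_in(): hands the job in, once; it reports no verdict.
The state is a dict: "clock": time; "joint_pos": joint angles; "qd": joint speeds; "tau": joint torques, N m; "tcp_pos": TCP position; "tcp_rot": TCP orientation; "contact_force": force on the tool from outside, world axes, zero at the start; "wrist_torque": the same for the moment, N m; "finger_gap": finger opening in m.
Only numpy, scipy, OpenCV 4.12 (cv2) and the standard library are available. Lean on these libraries where they do the work, as an engineer would, in place of code of your own. Each camera call takes 0.05 s, during which the arm holds its last target.

## Working session

There is one attempt and no reset: what is moved stays moved. The work goes in short steps, Python scripts to look and compute and a tool call to move; the robot and the scene stay as the last step left them, time stands still between calls to the robot, and variables do not carry over. Pictures are saved under pics/ and viewed, and the job is handed in when it is done.

Besides the shell and the picture viewer there is one more tool, called after "Call:" by a JSON object that holds its "op" and its "data", one argument or row to a line. apply_moves: Moves the arm, as the interface text tells. Its arguments: {"type":"object","properties":{"targets":{"type":"array"},"jaw":{"type":"number"},"squeeze":{"type":"number"}},"required":["targets"]}

```bash
ls; mkdir -p pics; python3 - <<'E'
from station import *
import cv2
s=read_state(); print(s)
for n in ["scene","side","wrist"]:
    print(n,calibration(n)); cv2.imwrite(f"pics/{n}0.png",get_image(n))
E
```

```text
pics
{'clock': 0.0, 'joint_pos': array([ 6.68054276e+01,  5.01211943e+00,  1.00327981e+01,  9.50977161e+01,
       -2.65770690e-04,  9.00024883e+01]), 'qd': array([-0.00449252,  0.02309361, -0.00623226,  0.13555843,  0.0049829 ,
       -0.01263241]), 'tau': array([ 2.38837119e-04, -5.20383918e+01,  4.64801002e+01,  1.64500420e-02,
       -7.55460292e-05, -9.87996202e-06]), 'tcp_pos': array([0.21652217, 0.50531267, 0.20995846]), 'tcp_rot': array([-1.79922963e+02,  2.69116169e-04,  1.56802940e+02]), 'contact_force': array([ 0.23462645, -0.25084384,  0.80702405]), 'wrist_torque': array([ 0.04807287,  0.01094221, -0.01592947]), 'finger_gap': 0.08544006455914253}
scene {'fx': 419.37787170540076, 'fy': 419.37787170540076, 'cx': 262.2881448360289, 'cy': 190.79469746400144, 'xyz': array([1.35317516, 0.466977  , 0.62079737]), 'attitude': array([ 56.84266579,   1.08480766, 123.13957696])}
side {'fx': 413.1233812417663, 'fy': 413.1233812417663, 'cx': 255.23000311649275, 'cy': 187.97340953356118, 'xyz': array([0.37780307, 0.72684751, 0.93972251]), 'attitude': array([  41.2910137 ,   -1.16572305, -160.17514493])}
wrist {'fx': 295.1565090504374, 'fy': 295.1565090504374, 'cx': 259.19412793299045, 'cy': 194.64376887982502, 'xyz': array([0.15377008, 0.53189447, 0.37307163]), 'attitude': array([-1.55742856e+01,  5.12862868e-02,  6.68732911e+01])}
```

View pics/scene0.png

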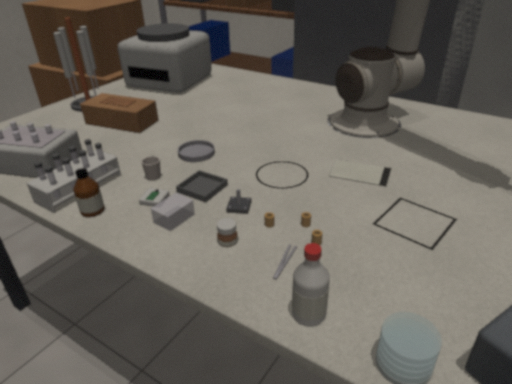

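View pics/side0.png

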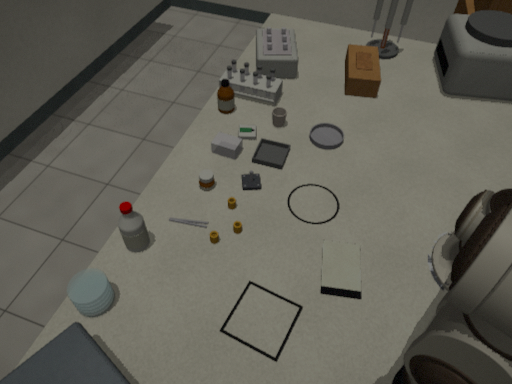

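View pics/wrist0.png

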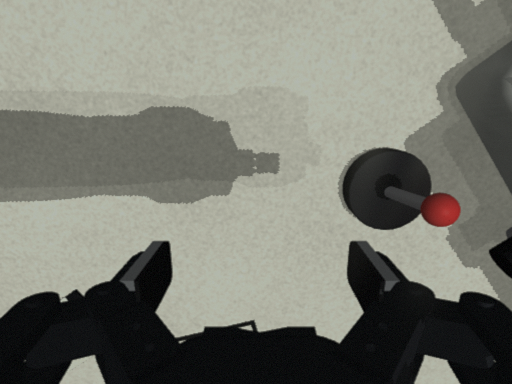

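```bash
cat > h.py <<'E'
from station import *
import cv2, numpy as np
from scipy.spatial.transform import Rotation as Ro
def ray(c,u,v):
    R=Ro.from_euler('xyz',c['attitude'],degrees=True).as_matrix()
    d=R@np.array([(u-c['cx'])/c['fx'],-(v-c['cy'])/c['fy'],-1.0]); return np.array(c['xyz']),d
def onz(c,u,v,z=0.):
    o,d=ray(c,u,v); return o+d*(z-o[2])/d[2]
def proj(c,p):
    R=Ro.from_euler('xyz',c['attitude'],degrees=True).as_matrix()
    q=R.T@(np.asarray(p,float)-c['xyz']); return np.array([c['cx']+c['fx']*q[0]/-q[2],c['cy']-c['fy']*q[1]/-q[2]])
def rectify(im,c,x0,x1,y0,y1,z=0.,ppm=1000):
    # top-down map: rows = x from x1 (top) down; cols = y from y1 (left) to y0
    P=[(x1,y1),(x1,y0),(x0,y0),(x0,y1)]
    src=np.float32([proj(c,(a,b,z)) for a,b in P]); W=(y1-y0)*ppm;H=(x1-x0)*ppm
    M=cv2.getPerspectiveTransform(src,np.float32([(0,0),(W,0),(W,H),(0,H)]))
    return cv2.warpPerspective(im,M,(int(W),int(H)),flags=cv2.INTER_CUBIC)
def mask_brass(im):
    h=cv2.cvtColor(im,cv2.COLOR_BGR2HSV); return cv2.inRange(h,(8,110,60),(32,255,255))
E
python3 - <<'E'
from h import *
pts={'side':dict(dish=(327,133,.02),tray=(271,151,.02),gauge=(251,182,.014),ring=(313.5,203.5,0),sq1=(253,284,0),sq2=(301,312,0),sq3=(277,356,0),sq4=(222,323,0),c1=(232,203,.015),c2=(238,227,.015),c3=(214,237,.015),jar=(207,180,.025),pl1=(321,243,0),pl2=(361,245,0),pl3=(321,290,0),pl4=(361,296,0),beaker=(279,116,.03),timer=(247,132,.015),tip=(226,146,.04)),
'scene':dict(dish=(196,149,.02),tray=(202,185,.02),gauge=(238,205,.014),ring=(282,174.5,0),c1=(269,219,.015),c2=(306,219,.015),c3=(317,237,.015),jar=(228,232,.025),sq1=(391,200,0),sq2=(456,219,0),sq3=(431,245,0),sq4=(375,222,0),pl1=(335,163,0),pl2=(391,169,0))}
for n in pts:
    c=calibration(n)
    for k,(u,v,z) in pts[n].items(): print(n,k,onz(c,u,v,z).round(3))
im=cv2.imread('pics/side0.png');c=calibration('side')
cv2.imwrite('pics/rect0.png',rectify(im,c,0.1,0.7,-.45,.35))
for n in ('side','scene'):
    im=cv2.imread(f'pics/{n}0.png');m=mask_brass(im)
    N,l,s,cc=cv2.connectedComponentsWithStats(m)
    for i in range(1,N):
        if 20<s[i,4]<200: print(n,s[i],cc[i],onz(calibration(n),*cc[i],.017).round(4))
E
```

```text
side dish [ 0.492 -0.358  0.02 ]
side tray [ 0.64  -0.207  0.02 ]
side gauge [ 0.656 -0.063  0.014]
side ring [ 0.459 -0.06   0.   ]
side sq1 [0.536 0.248 0.   ]
side sq2 [0.403 0.278 0.   ]
side sq3 [0.425 0.396 0.   ]
side sq4 [0.57  0.369 0.   ]
side c1 [0.679 0.034 0.015]
side c2 [0.631 0.107 0.015]
side c3 [0.68  0.161 0.015]
side jar [ 0.778 -0.014  0.025]
side pl1 [ 0.405  0.068 -0.   ]
side pl2 [0.301 0.035 0.   ]
side pl3 [0.371 0.204 0.   ]
side pl4 [0.274 0.186 0.   ]
side beaker [ 0.667 -0.373  0.03 ]
side timer [ 0.747 -0.271  0.015]
side tip [ 0.776 -0.157  0.04 ]
scene dish [ 0.498 -0.351  0.02 ]
scene tray [ 0.65  -0.199  0.02 ]
scene gauge [ 0.668 -0.067  0.014]
scene ring [ 0.463 -0.061  0.   ]
scene c1 [0.678 0.032 0.015]
scene c2 [0.631 0.107 0.015]
scene c3 [0.678 0.159 0.015]
scene jar [ 0.779 -0.014  0.025]
scene sq1 [0.426 0.246 0.   ]
scene sq2 [0.423 0.406 0.   ]
scene sq3 [0.552 0.38  0.   ]
scene sq4 [0.537 0.245 0.   ]
scene pl1 [0.323 0.04  0.   ]
scene pl2 [0.271 0.194 0.   ]
side [465   0  10  14 110] [469.85454545   6.1       ] [ 0.0469 -1.5509  0.017 ]
side [218  87  14  10 100] [224.4   91.45] [ 0.9051 -0.452   0.017 ]
side [228 197   8  12  77] [231.2987013  202.57142857] [0.6805 0.0351 0.017 ]
side [233 221   9  13  85] [237.21176471 226.67058824] [0.6333 0.1085 0.017 ]
side [210 231   8  13  82] [213.37804878 236.43902439] [0.6814 0.1612 0.017 ]
scene [90 38  6 16 25] [92.64 45.2 ] [-0.1921 -1.7292  0.017 ]
scene [302 213   8  12  70] [305.55714286 218.65714286] [0.6332 0.1064 0.017 ]
scene [266 214   7  12  72] [269.05555556 218.86111111] [0.6795 0.0328 0.017 ]
scene [313 231   8  14  89] [316.47191011 236.76404494] [0.6799 0.1591 0.017 ]
scene [219 235  17   6  53] [227.03773585 237.64150943] [ 0.7886 -0.0102  0.017 ]
```

View pics/rect0.png

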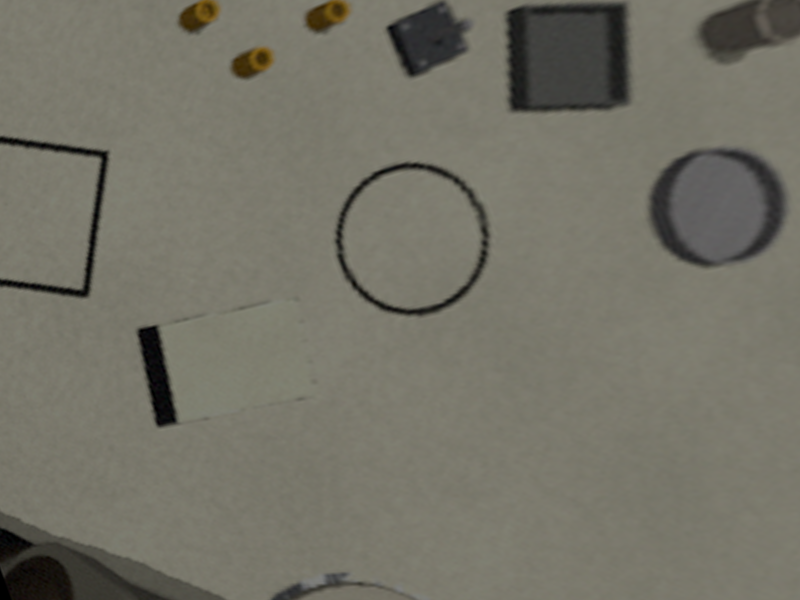

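```bash
python3 - <<'E'
import station; print([ (k) for k in dir(station) if not k.startswith('__')]); print(getattr(station,'tip_reach',None))
from h import *
# ring + square fits
for n in ('side','scene'):
    c=calibration(n); im=cv2.imread(f'pics/{n}0.png')
    R=rectify(im,c,.2,.7,-.2,.48,0,1000); g=cv2.cvtColor(R,cv2.COLOR_BGR2GRAY)
    bl=(g<60).astype(np.uint8)
    N,l,s,cc=cv2.connectedComponentsWithStats(bl)
    for i in range(1,N):
        if s[i,4]>400:
            ys,xs=np.where(l==i); P=np.stack([.48-xs/1000,.7-ys/1000],1)
            r=cv2.minAreaRect((P*1000).astype(np.float32)); 
            print(n,s[i],r, np.mean([P.max(0),P.min(0)],0))
E
```

```text
['PlanningError', 'calibration', 'get_image', 'hand_in', 'read_state', 'tip_reach']
0.011
side [ 517    3   77   73 3273] ((-78.22428894042969, 662.7698364257812), (55.60661315917969, 70.53182983398438), 64.17900848388672) [-0.075  0.661]
side [ 638    6   41  105 2385] ((-178.0, 642.0), (104.0, 40.0), 90.0) [-0.178  0.642]
side [  73  132  165  165 3342] ((325.029541015625, 485.7375183105469), (147.6412353515625, 147.5972137451172), 8.011232376098633) [0.325 0.486]
side [466 163 148  88 953] ((-53.21869659423828, 500.37322998046875), (70.92559814453125, 149.7791290283203), 77.3004150390625) [-0.0595  0.4935]
side [    0   215   105   284 14932] ((428.0, 343.5), (283.0, 104.0), 90.0) [0.428  0.3435]
side [468 250 149  65 966] ((-62.594058990478516, 417.1837158203125), (62.70648956298828, 148.0723419189453), 88.79817199707031) [-0.062  0.418]
side [ 268  326   38  101 2000] ((193.33486938476562, 324.269287109375), (99.81819152832031, 21.115942001342773), 78.36637115478516) [0.1935 0.324 ]
scene [523  13  51  39 810] ((-69.82435607910156, 668.6232299804688), (22.034996032714844, 51.627891540527344), 64.79888153076172) [-0.068  0.668]
scene [ 644   16   35  114 2023] ((-181.0, 627.5), (113.0, 34.0), 90.0) [-0.181   0.6275]
scene [ 274  335   29   93 1276] ((191.82693481445312, 319.1346130371094), (94.7240982055664, 14.512594223022461), 78.69007110595703) [0.192 0.319]
```

```bash
cat > plan.py <<'E'
import sys,json
from h import *
def plan(wps,step=40,start=None,rot=6.9):
    """wps: list of (x,y,z,yaw); prints calls of <=5 rows"""
    s=read_state()
    if start is None:
        p=s['tcp_pos'];yaw=s['tcp_rot'][2]
    else: p=np.array(start[:3]);yaw=start[3]
    p=np.array(p)
    for w in wps:
        w=np.array(w,float); 
        while True:
            dy=(w[3]-yaw+180)%360-180
            dp=w[:3]-p; n=max(np.linalg.norm(dp)*1000/step,abs(dy)/rot,1e-9); n=int(np.ceil(n-1e-6))
            if n==0: break
            k=min(5,n)
            a=np.radians(yaw); T=np.array([[np.cos(a),np.sin(a),0],[np.sin(a),-np.cos(a),0],[0,0,-1]]) # cols tool axes
            loc=T.T@dp/0.025
            rows=[[*(np.round(loc*i/n,2)+0.0).tolist(),round(-dy*i/n/6,2)+0.0] for i in range(1,k+1)]
            print(json.dumps(rows))
            f=np.array(rows[-1]); p=p+T@(f[:3]*0.025); yaw=yaw-f[3]*6
            if n<=5: break
    print('end',p.round(4),round(yaw,2))
if __name__=='__main__':
    a=json.loads(sys.argv[1]); step=float(sys.argv[2]) if len(sys.argv)>2 else 40
    st=json.loads(sys.argv[3]) if len(sys.argv)>3 else None
    plan(a,step,st)
E
python3 plan.py "[[0.505,-0.443,0.19,96.6]]"
```

```text
[[-1.02, -1.21, 0.03, 0.4], [-2.04, -2.43, 0.06, 0.8], [-3.07, -3.64, 0.1, 1.2], [-4.09, -4.85, 0.13, 1.61], [-5.11, -6.06, 0.16, 2.01]]
[[-1.25, -0.97, 0.03, 0.4], [-2.51, -1.95, 0.06, 0.8], [-3.76, -2.92, 0.1, 1.2], [-5.01, -3.89, 0.13, 1.6], [-6.26, -4.86, 0.16, 2.01]]
[[-1.43, -0.69, 0.03, 0.4], [-2.86, -1.38, 0.06, 0.8], [-4.29, -2.07, 0.1, 1.2], [-5.71, -2.76, 0.13, 1.6], [-7.14, -3.45, 0.16, 2.0]]
[[-1.54, -0.38, 0.03, 0.4], [-3.08, -0.76, 0.07, 0.8], [-4.62, -1.13, 0.1, 1.2], [-6.17, -1.51, 0.13, 1.61], [-7.71, -1.89, 0.16, 2.01]]
[[-1.59, -0.05, 0.03, 0.4], [-3.17, -0.09, 0.07, 0.8], [-4.76, -0.14, 0.1, 1.2], [-6.34, -0.19, 0.13, 1.6], [-7.93, -0.24, 0.17, 2.0]]
end [ 0.5049 -0.4431  0.1899] 96.63
```

Call:
{"op": "apply_moves", "data": {
  "targets": [
    [-1.02, -1.21, 0.03, 0.4],
    [-2.04, -2.43, 0.06, 0.8],
    [-3.07, -3.64, 0.1, 1.2],
    [-4.09, -4.85, 0.13, 1.61],
    [-5.11, -6.06, 0.16, 2.01]
  ],
  "jaw": 1
}}

```text
clock: 0.57
tcp_pos: [0.2743, 0.3142, 0.2063]
tcp_rot: [-180.0, 0.0, 144.7]
contact_force: [0.5, -0.1, 1.1]
finger_gap: 0.0852
```

Call:
{"op": "apply_moves", "data": {
  "targets": [
    [-1.25, -0.97, 0.03, 0.4],
    [-2.51, -1.95, 0.06, 0.8],
    [-3.76, -2.92, 0.1, 1.2],
    [-5.01, -3.89, 0.13, 1.6],
    [-6.26, -4.86, 0.16, 2.01]
  ]
}}

```text
clock: 0.98
tcp_pos: [0.3319, 0.1246, 0.2027]
tcp_rot: [180.0, 0.0, 132.6]
contact_force: [1.1, 0.1, -0.5]
finger_gap: 0.0853
```

Call:
{"op": "apply_moves", "data": {
  "targets": [
    [-1.43, -0.69, 0.03, 0.4],
    [-2.86, -1.38, 0.06, 0.8],
    [-4.29, -2.07, 0.1, 1.2],
    [-5.71, -2.76, 0.13, 1.6],
    [-7.14, -3.45, 0.16, 2.0]
  ]
}}

```text
clock: 1.4
tcp_pos: [0.3896, -0.0654, 0.1987]
tcp_rot: [180.0, 0.0, 120.6]
contact_force: [2.1, 0.8, -0.0]
finger_gap: 0.0858
```

Call:
{"op": "apply_moves", "data": {
  "targets": [
    [-1.54, -0.38, 0.03, 0.4],
    [-3.08, -0.76, 0.07, 0.8],
    [-4.62, -1.13, 0.1, 1.2],
    [-6.17, -1.51, 0.13, 1.61],
    [-7.71, -1.89, 0.16, 2.01]
  ]
}}

```text
clock: 1.82
tcp_pos: [0.4474, -0.2553, 0.1944]
tcp_rot: [-180.0, -0.0, 108.5]
contact_force: [1.1, 0.4, 0.3]
finger_gap: 0.0852
```

Call:
{"op": "apply_moves", "data": {
  "targets": [
    [-1.59, -0.05, 0.03, 0.4],
    [-3.17, -0.09, 0.07, 0.8],
    [-4.76, -0.14, 0.1, 1.2],
    [-6.34, -0.19, 0.13, 1.6],
    [-7.93, -0.24, 0.17, 2.0]
  ]
}}

```text
clock: 2.23
tcp_pos: [0.5051, -0.4448, 0.1899]
tcp_rot: [-180.0, -0.0, 96.5]
contact_force: [1.2, 0.6, 0.2]
finger_gap: 0.0854
```

```bash
python3 - <<'E'
from h import *
s=read_state();print(s['clock'],s['tcp_pos'],s['tcp_rot'],s['joint_pos'].round(1))
c=calibration('wrist');im=get_image('wrist');cv2.imwrite('pics/w1.png',im)
cv2.imwrite('pics/w1r.png',rectify(im,c,.25,.75,-.5,0,.02))
E
```

```text
2.2333 [ 0.50509919 -0.44479663  0.18990281] [-1.79988433e+02 -1.66630947e-02  9.64966868e+01] [-41.4  22.6  28.8  96.2   0.   42.1]
```

View pics/w1.png

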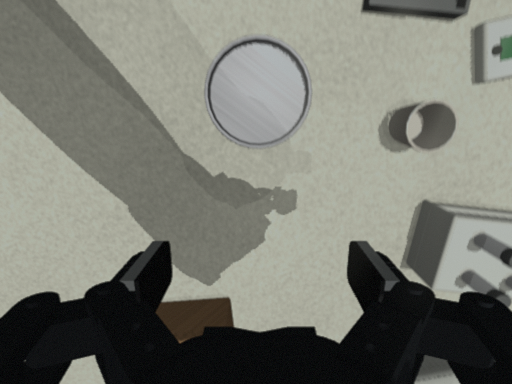

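```bash
python3 - <<'E'
from h import *
c=calibration('wrist')
im=cv2.imread('pics/w1.png')
print('dish',onz(c,258,91,.02),'edges',onz(c,205,91,.02),onz(c,311,91,.02),onz(c,258,36,.02),onz(c,258,147,.02))
for k,(u,v,z) in dict(brown1=(160,300,.05),brown2=(231,298,.05),rackTL=(425,202,.06),rackBL=(402,262,0),beaker=(405,130,0)).items(): print(k,onz(c,u,v,z).round(3))
E
```

```text
dish [ 0.49437737 -0.3617649   0.02      ] edges [ 0.43899148 -0.36780887  0.02      ] [ 0.54970917 -0.35572684  0.02      ] [ 0.4887603  -0.30986705  0.02      ] [ 0.50066547 -0.41986269  0.02      ]
brown1 [ 0.406 -0.605  0.05 ]
brown2 [ 0.488 -0.593  0.05 ]
rackTL [ 0.675 -0.452  0.06 ]
rackBL [ 0.703 -0.55   0.   ]
beaker [ 0.667 -0.384  0.   ]
```

Call:
{"op": "apply_moves", "data": {
  "targets": [
    [0, 0.05, 1.5, 0],
    [0, 0.05, 3.0, 0],
    [0, 0.05, 4.5, 0],
    [0, 0.05, 6.0, 0],
    [0, 0.05, 6.72, 0]
  ]
}}

```text
clock: 2.7
tcp_pos: [0.5042, -0.441, 0.0164]
tcp_rot: [-179.7, -0.3, 96.6]
contact_force: [-0.7, 0.2, -0.5]
finger_gap: 0.0854
```

Call:
{"op": "apply_moves", "data": {
  "targets": [
    [0, 0, 0.04, 0],
    [0, 0, 0.08, 0],
    [0, 0, 0.08, 0]
  ]
}}

```text
clock: 2.95
tcp_pos: [0.5069, -0.4433, 0.0221]
tcp_rot: [179.9, 0.1, 96.6]
contact_force: [0.2, 0.4, 0.7]
finger_gap: 0.0854
```

```bash
python3 - <<'E'
from h import *
s=read_state();print(s['clock'],s['tcp_pos'],s['tcp_rot'],s['contact_force'])
im=get_image('wrist');cv2.imwrite('pics/w2.png',im)
im=get_image('side');cv2.imwrite('pics/s2.png',cv2.resize(im[60:200,220:420],None,fx=4,fy=4,interpolation=cv2.INTER_CUBIC))
E
```

```text
2.95 [ 0.50688109 -0.44328789  0.0221202 ] [1.79925284e+02 8.07279702e-02 9.66276974e+01] [0.18965359 0.37555939 0.74848803]
```

View pics/w2.png

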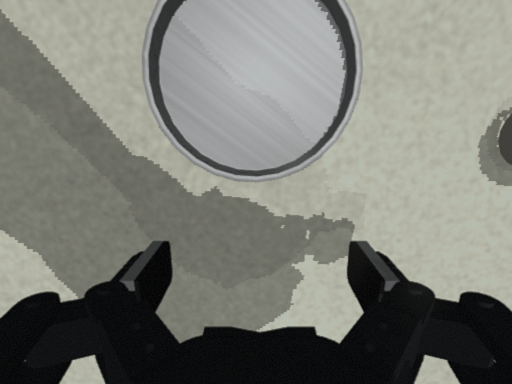

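View pics/s2.png

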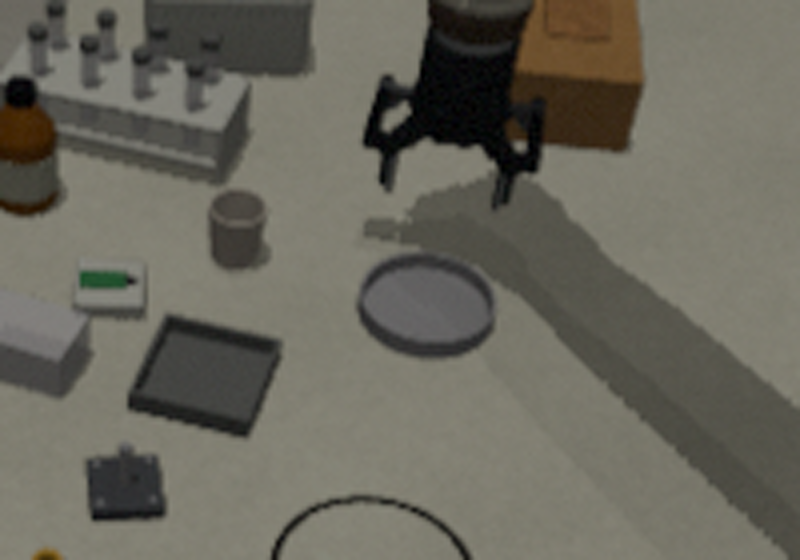

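Call:
{"op": "apply_moves", "data": {
  "targets": [
    [0, 0, 0, 0],
    [0, 0, 0, 0],
    [0, 0, 0.1, 0],
    [0, 0, 0.2, 0],
    [0, 0, 0.2, 0]
  ]
}}

```text
clock: 3.47
tcp_pos: [0.506, -0.4426, 0.0148]
tcp_rot: [-180.0, -0.0, 96.6]
contact_force: [-0.8, 0.2, -0.1]
finger_gap: 0.0855
```

Call:
{"op": "apply_moves", "data": {
  "targets": [
    [0, 0, 0.08, 0],
    [0, 0, 0.16, 0],
    [0, 0, 0.24, 0],
    [0, 0, 0.24, 0],
    [0, 0, 0.24, 0]
  ]
}}

```text
clock: 3.88
tcp_pos: [0.5062, -0.4427, 0.0092]
tcp_rot: [-180.0, -0.0, 96.6]
contact_force: [-0.6, -1.2, 0.2]
finger_gap: 0.0852
```

Call:
{"op": "apply_moves", "data": {
  "targets": [
    [0, -0.05, 0.1, 0],
    [0.2, -0.1, 0.2, 0],
    [0.5, -0.1, 0.2, 0],
    [0.8, -0.1, 0.2, 0],
    [1.1, -0.1, 0.2, 0]
  ]
}}

```text
clock: 4.3
tcp_pos: [0.5004, -0.4147, 0.0044]
tcp_rot: [-180.0, -0.0, 96.6]
contact_force: [0.0, 0.2, 0.3]
finger_gap: 0.0856
```

Call:
{"op": "apply_moves", "data": {
  "targets": [
    [0.3, 0, 0, 0],
    [0.7, 0, 0, 0],
    [1.1, 0, 0, 0],
    [1.5, 0, 0, 0],
    [1.9, 0, 0, 0]
  ]
}}

```text
clock: 4.72
tcp_pos: [0.495, -0.3674, 0.0045]
tcp_rot: [180.0, 0.0, 96.6]
contact_force: [0.5, -0.5, -0.1]
finger_gap: 0.0854
```

```bash
python3 - <<'E'
from h import *
s=read_state();print(s['clock'],s['tcp_pos'],s['tcp_rot'],s['contact_force'])
im=get_image('wrist');cv2.imwrite('pics/w3.png',im)
E
```

```text
4.7167 [ 0.49501153 -0.36740543  0.00452268] [1.79995845e+02 3.92280544e-03 9.66383178e+01] [ 0.50932744 -0.47147067 -0.09451143]
```

View pics/w3.png

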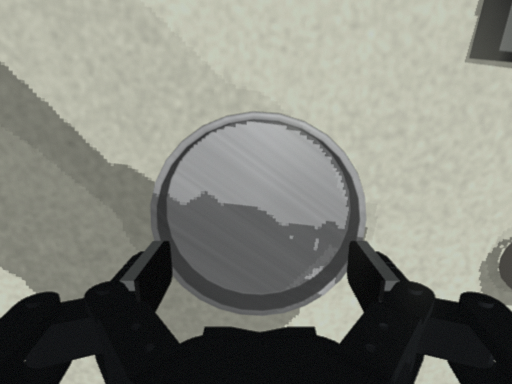

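```bash
python3 - <<'E'
from h import *
c=calibration('wrist')
for p in ((153,213),(365,213),(259,112),(259,313)): print(onz(c,*p,.02))
E
```

```text
[ 0.43693931 -0.35623861  0.02      ]
[ 0.54812896 -0.3430954   0.02      ]
[ 0.48650036 -0.29865676  0.02      ]
[ 0.49976149 -0.41090151  0.02      ]
```

```bash
python3 - <<'E'
from h import *
for n,b in(('side',(60,210,230,430)),('scene',(80,230,110,310))):
    im=get_image(n);cv2.imwrite(f'pics/{n}4.png',cv2.resize(im[b[0]:b[1],b[2]:b[3]],None,fx=4,fy=4,interpolation=cv2.INTER_CUBIC))
E
```

```text
(no output)
```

View pics/side4.png

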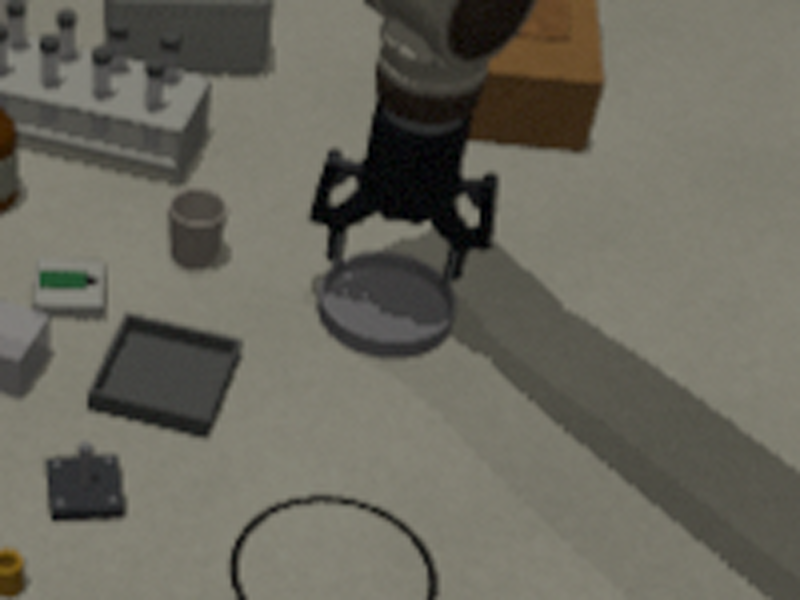

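View pics/scene4.png

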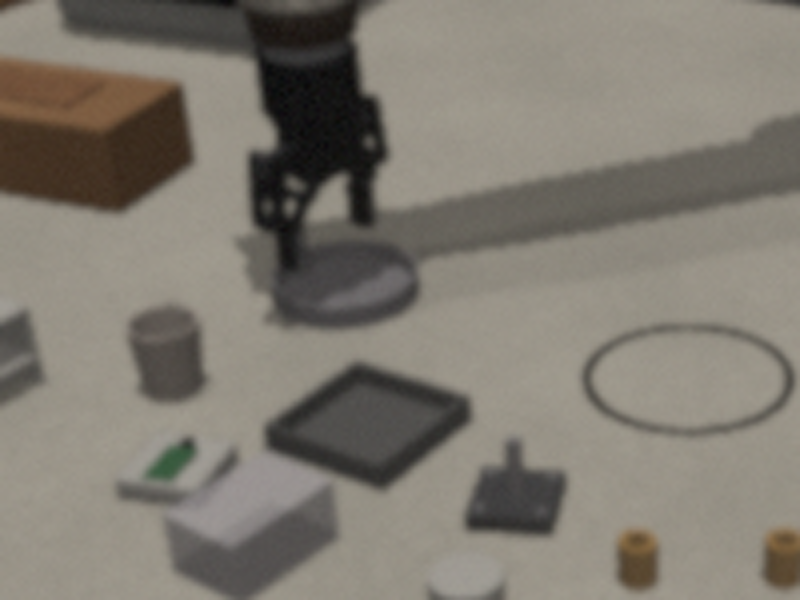

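```bash
python3 - <<'E'
from h import *
c=calibration('side')
for p in ((314.5,124.5),(343.8,128.8)):
  for z in (0,.01,.02,.03,.04): print(p,z,onz(c,*p,z).round(3))
c=calibration('scene')
for p in ((110+288/4,80+270/4),(110+365/4,80+225/4)):
  for z in (0,.01,.02,.03,.04): print(p,z,onz(c,*p,z).round(3))
print(read_state()['tcp_pos'])
E
```

```text
(314.5, 124.5) 0 [ 0.546 -0.41  -0.   ]
(314.5, 124.5) 0.01 [ 0.544 -0.398  0.01 ]
(314.5, 124.5) 0.02 [ 0.542 -0.386  0.02 ]
(314.5, 124.5) 0.03 [ 0.54  -0.374  0.03 ]
(314.5, 124.5) 0.04 [ 0.539 -0.361  0.04 ]
(343.8, 128.8) 0 [ 0.444 -0.424  0.   ]
(343.8, 128.8) 0.01 [ 0.443 -0.412  0.01 ]
(343.8, 128.8) 0.02 [ 0.443 -0.4    0.02 ]
(343.8, 128.8) 0.03 [ 0.442 -0.388  0.03 ]
(343.8, 128.8) 0.04 [ 0.441 -0.375  0.04 ]
(182.0, 147.5) 0 [ 0.485 -0.425  0.   ]
(182.0, 147.5) 0.01 [ 0.499 -0.41   0.01 ]
(182.0, 147.5) 0.02 [ 0.513 -0.396  0.02 ]
(182.0, 147.5) 0.03 [ 0.527 -0.382  0.03 ]
(182.0, 147.5) 0.04 [ 0.541 -0.367  0.04 ]
(201.25, 136.25) 0 [ 0.388 -0.425  0.   ]
(201.25, 136.25) 0.01 [ 0.404 -0.411  0.01 ]
(201.25, 136.25) 0.02 [ 0.419 -0.396  0.02 ]
(201.25, 136.25) 0.03 [ 0.435 -0.382  0.03 ]
(201.25, 136.25) 0.04 [ 0.45  -0.368  0.04 ]
[ 0.49524975 -0.36783426  0.00471046]
```

```bash
python3 - <<'E'
from h import *
c=calibration('wrist');s=read_state();t=s['tcp_pos'];a=np.radians(s['tcp_rot'][2])
X=np.array([np.cos(a),np.sin(a),0]);Y=np.array([np.sin(a),-np.cos(a),0])
print((c['xyz']-t)@X,(c['xyz']-t)@Y,c['xyz'][2]-t[2])
for p in ((168,242),(170,272),(350,242),(348,272)):
  for x in (.011,-.011):
    o,d=ray(c,*p); k=(x-(o-t)@X)/(d@X); q=o+k*d
    print(p,x,'lat',((q-t)@Y).round(4),'z',q[2].round(4))
E
```

```text
0.06762822925225165 -0.000524201957496457 0.1629851974261373
(168, 242) 0.011 lat -0.0417 z 0.0445
(168, 242) -0.011 lat -0.0577 z -0.0033
(170, 272) 0.011 lat -0.0332 z 0.0706
(170, 272) -0.011 lat -0.0459 z 0.0329
(350, 242) 0.011 lat 0.0409 z 0.0444
(350, 242) -0.011 lat 0.057 z -0.0035
(348, 272) 0.011 lat 0.0324 z 0.0705
(348, 272) -0.011 lat 0.0451 z 0.0328
```

Call:
{"op": "apply_moves", "data": {
  "targets": [
    [-0.8, 0, 0, 0],
    [-1.6, 0, 0, 0],
    [-2.4, 0, 0, 0],
    [-2.6, 0, 0, 0],
    [-2.6, 0, 0, 0]
  ]
}}

```text
clock: 5.28
tcp_pos: [0.5024, -0.4345, 0.004]
tcp_rot: [-180.0, 0.0, 96.5]
contact_force: [0.5, 0.3, -0.9]
finger_gap: 0.0856
```

Call:
{"op": "apply_moves", "data": {
  "targets": [
    [0, 0, 0.08, 0],
    [0, 0, 0.16, 0],
    [0, 0, 0.24, 0],
    [0, 0, 0.32, 0],
    [0, 0, 0.32, 0]
  ]
}}

```text
clock: 5.7
tcp_pos: [0.5025, -0.4324, -0.004]
tcp_rot: [-180.0, -0.0, 96.7]
contact_force: [0.2, -0.8, -0.8]
finger_gap: 0.0856
```

Call:
{"op": "apply_moves", "data": {
  "targets": [
    [0, 0, 0.08, 0],
    [0, 0, 0.16, 0],
    [0, 0, 0.24, 0],
    [0, 0, 0.32, 0],
    [0, 0, 0.32, 0]
  ]
}}

```text
clock: 6.12
tcp_pos: [0.5024, -0.4329, -0.0122]
tcp_rot: [-180.0, -0.0, 96.6]
contact_force: [-0.5, 0.2, -0.0]
finger_gap: 0.0857
```

```bash
python3 - <<'E'
from h import *
print(read_state()['tcp_pos'],read_state()['contact_force'])
for n,b in(('side',(60,210,230,430)),('scene',(80,230,110,310))):
    im=get_image(n);cv2.imwrite(f'pics/{n}5.png',cv2.resize(im[b[0]:b[1],b[2]:b[3]],None,fx=4,fy=4,interpolation=cv2.INTER_CUBIC))
E
```

```text
[ 0.50240071 -0.43292952 -0.01215641] [-4.62782784e-01  1.80588303e-01 -1.53573066e-04]
```

View pics/scene5.png

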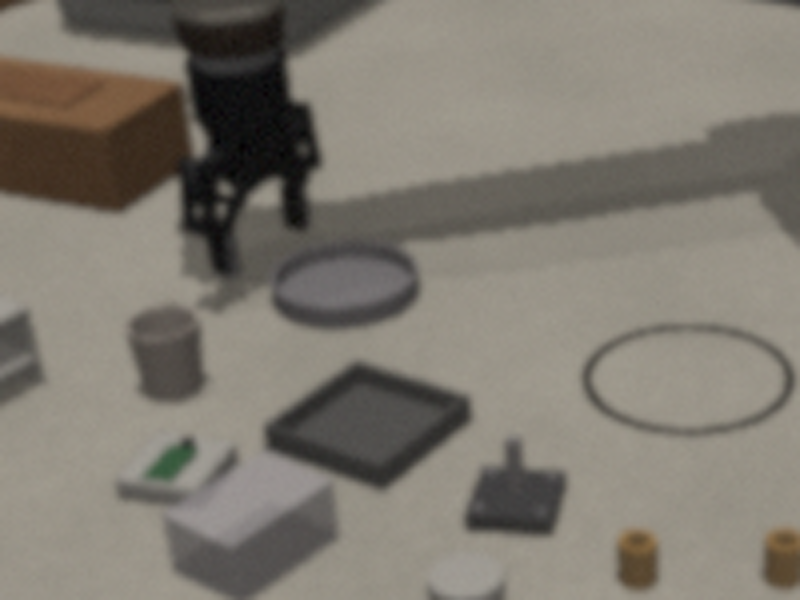

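View pics/side5.png

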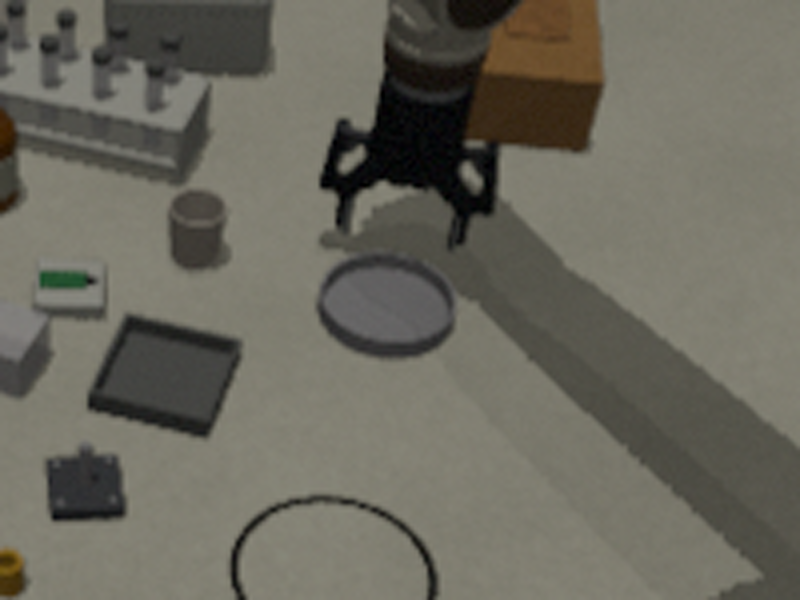

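```bash
python3 - <<'E'
from h import *
def tri(p,q):
    o1,d1=ray(calibration('side'),*p);o2,d2=ray(calibration('scene'),*q)
    A=np.stack([d1,-d2],1);k=np.linalg.lstsq(A,o2-o1,rcond=None)[0];a=o1+k[0]*d1;b=o2+k[1]*d2
    return ((a+b)/2).round(4),np.linalg.norm(a-b).round(4)
print(tri((230+343/4,60+228/4),(110+222/4,80+270/4)))
print(tri((230+457/4,60+245/4),(110+297/4,80+225/4)))
print('dish',tri((230+387/4,60+300/4),(110+345/4,80+275/4)))
print('pin',tri((230+86/4,60+447/4),(110+513/4,80+440/4)))
E
```

```text
(array([ 0.5484, -0.4284,  0.0236]), np.float64(0.0078))
(array([ 0.4498, -0.4423,  0.02  ]), np.float64(0.0027))
dish (array([ 0.4909, -0.3558,  0.0151]), np.float64(0.0031))
pin (array([ 0.6578, -0.0709,  0.0511]), np.float64(0.0016))
```

Call:
{"op": "apply_moves", "data": {
  "targets": [
    [0, 0, 0.08, 0],
    [0, 0, 0.16, 0],
    [0, 0, 0.24, 0],
    [0, 0, 0.32, 0],
    [0, 0, 0.32, 0]
  ]
}}

```text
clock: 6.63
tcp_pos: [0.5024, -0.4329, -0.0202]
tcp_rot: [-180.0, -0.0, 96.6]
contact_force: [-1.0, -0.5, -0.3]
finger_gap: 0.0856
```

Call:
{"op": "apply_moves", "data": {
  "targets": [
    [0, 0, 0.06, 0],
    [0, 0, 0.12, 0],
    [0, 0, 0.18, 0],
    [0, 0, 0.18, 0],
    [0, 0, 0.18, 0]
  ]
}}

```text
clock: 7.05
tcp_pos: [0.5026, -0.4331, -0.0242]
tcp_rot: [-180.0, -0.0, 96.6]
contact_force: [0.0, -0.1, 0.2]
finger_gap: 0.0851
```

```bash
python3 - <<'E'
from h import *
print(read_state()['tcp_pos'],read_state()['contact_force'])
a=[]
for n,b in(('side',(80,155,280,380)),('scene',(100,175,130,230))):
    im=get_image(n);a.append(cv2.resize(im[b[0]:b[1],b[2]:b[3]],None,fx=8,fy=8,interpolation=cv2.INTER_CUBIC)[:300])
    a[-1]=cv2.resize(im[b[0]:b[1],b[2]:b[3]],(400,300),interpolation=cv2.INTER_CUBIC)
w=cv2.resize(get_image('wrist'),(800,300))
cv2.imwrite('pics/c6.png',np.vstack([np.hstack(a),w]))
E
```

```text
[ 0.50257049 -0.43309223 -0.02420893] [ 0.00564956 -0.09152618  0.16927654]
```

View pics/c6.png

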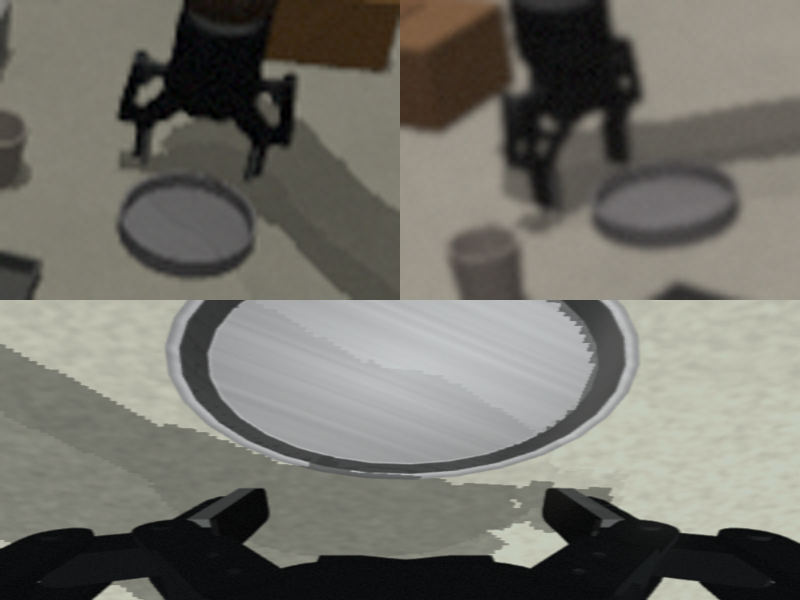

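Call:
{"op": "apply_moves", "data": {
  "targets": [
    [0.2, 0, 0.1, 0],
    [0.5, 0, 0.1, 0],
    [0.8, 0, 0.1, 0],
    [1.1, 0, 0.1, 0],
    [1.5, 0, 0.1, 0]
  ]
}}

```text
clock: 7.62
tcp_pos: [0.4982, -0.3952, -0.0265]
tcp_rot: [180.0, 0.0, 96.6]
contact_force: [0.1, -1.3, -1.9]
finger_gap: 0.0852
```

Call:
{"op": "apply_moves", "data": {
  "targets": [
    [0.3, 0, 0, 0],
    [0.7, 0, 0, 0],
    [1.1, 0, 0, 0],
    [1.5, 0, 0, 0],
    [1.9, 0, 0, 0]
  ]
}}

```text
clock: 8.03
tcp_pos: [0.4927, -0.3476, -0.0265]
tcp_rot: [180.0, 0.0, 96.6]
contact_force: [-0.0, -1.6, -1.0]
finger_gap: 0.0857
```

```bash
python3 - <<'E'
from h import *
s=read_state();print(s['clock'],s['tcp_pos'],s['tcp_rot'],s['contact_force'])
im=get_image('wrist');cv2.imwrite('pics/w7.png',im)
E
```

```text
8.0333 [ 0.49270956 -0.34761106 -0.02649295] [1.79996034e+02 6.63528420e-03 9.66336709e+01] [-0.00937138 -1.63469857 -0.97809142]
```

View pics/w7.png

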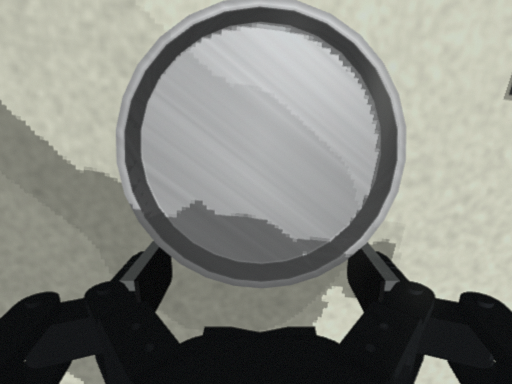

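Call:
{"op": "apply_moves", "data": {
  "targets": [
    [0.4, 0, 0, 0],
    [0.8, 0, 0, 0],
    [1.2, 0, 0, 0],
    [1.6, 0, 0, 0],
    [2.0, 0, 0, 0]
  ]
}}

```text
clock: 8.5
tcp_pos: [0.487, -0.2981, -0.0265]
tcp_rot: [180.0, 0.0, 96.6]
contact_force: [0.2, -0.9, -0.2]
finger_gap: 0.0852
```

Call:
{"op": "apply_moves", "data": {
  "targets": [
    [0.4, 0, 0, 0],
    [0.8, 0, 0, 0],
    [1.2, 0, 0, 0],
    [1.6, 0, 0, 0],
    [2.0, 0, 0, 0]
  ]
}}

```text
clock: 8.92
tcp_pos: [0.4812, -0.2484, -0.0265]
tcp_rot: [180.0, 0.0, 96.6]
contact_force: [0.4, -1.9, 0.5]
finger_gap: 0.0857
```

Call:
{"op": "apply_moves", "data": {
  "targets": [
    [0.4, 0, 0, 0],
    [0.8, 0, 0, 0],
    [1.2, 0, 0, 0],
    [1.6, 0, 0, 0],
    [2.0, 0, 0, 0]
  ]
}}

```text
clock: 9.33
tcp_pos: [0.4754, -0.1987, -0.0265]
tcp_rot: [180.0, 0.0, 96.6]
contact_force: [-0.3, -2.5, 1.1]
finger_gap: 0.0851
```

Call:
{"op": "apply_moves", "data": {
  "targets": [
    [0.4, 0, 0, 0],
    [0.8, 0, 0, 0],
    [1.2, 0, 0, 0],
    [1.4, 0, 0, 0],
    [1.6, 0, 0, 0]
  ]
}}

```text
clock: 9.75
tcp_pos: [0.4708, -0.1592, -0.0265]
tcp_rot: [180.0, 0.0, 96.7]
contact_force: [-0.4, -2.5, -0.3]
finger_gap: 0.0857
```

```bash
python3 - <<'E'
from h import *
s=read_state();print(s['clock'],s['tcp_pos'],s['tcp_rot'],s['contact_force'])
a=[cv2.resize(get_image('wrist'),(400,300))]
for n in('side',):
    im=get_image(n);cv2.imwrite(f'pics/{n}8f.png',im)
    a.append(cv2.resize(im[140:260,220:380],(400,300),interpolation=cv2.INTER_CUBIC))
cv2.imwrite('pics/c8.png',np.hstack(a))
E
```

```text
9.75 [ 0.47084894 -0.15920257 -0.026536  ] [1.79998013e+02 4.83069306e-03 9.66596209e+01] [-0.37215984 -2.54492407 -0.34711047]
```

View pics/c8.png

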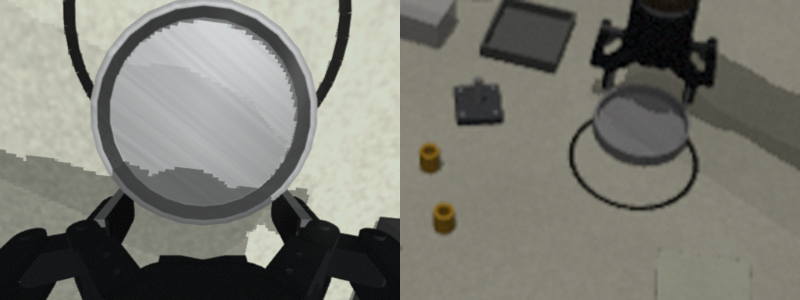

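```bash
python3 - <<'E'
from h import *
c=calibration('side');print(onz(c,316.4,189,.02))
c=calibration('wrist');
for u,v in((92,115),(318,115),(205,0),(205,223)): print(onz(c,u*1.28,v*1.28,.02))
E
```

```text
[ 0.46303591 -0.10036884  0.02      ]
[ 0.4090086  -0.11157208  0.02      ]
[ 0.52157901 -0.09827242  0.02      ]
[ 0.45919682 -0.05469165  0.02      ]
[ 0.47267365 -0.16594117  0.02      ]
```

Call:
{"op": "apply_moves", "data": {
  "targets": [
    [0.4, 0, 0, 0],
    [0.8, 0, 0, 0],
    [1.2, 0, 0, 0],
    [1.5, 0, 0, 0],
    [1.7, 0, 0, 0]
  ]
}}

```text
clock: 10.27
tcp_pos: [0.4657, -0.1166, -0.0266]
tcp_rot: [-180.0, -0.0, 96.7]
contact_force: [0.2, -1.1, -0.9]
finger_gap: 0.0855
```

Call:
{"op": "apply_moves", "data": {
  "targets": [
    [0.1, 0, 0, 0],
    [0.15, 0, 0, 0],
    [0.15, 0, 0, 0]
  ]
}}

```text
clock: 10.52
tcp_pos: [0.4655, -0.1137, -0.0266]
tcp_rot: [-180.0, -0.0, 96.6]
contact_force: [0.9, 0.4, 0.3]
finger_gap: 0.0854
```

```bash
python3 - <<'E'
from h import *
s=read_state();print(s['clock'],s['tcp_pos'],s['tcp_rot'],s['contact_force'])
a=[cv2.resize(get_image('wrist'),(400,300))]
im=get_image('side')
a.append(cv2.resize(im[140:260,220:380],(400,300),interpolation=cv2.INTER_CUBIC))
cv2.imwrite('pics/c9.png',np.hstack(a))
E
```

```text
10.5167 [ 0.46552012 -0.11369751 -0.02658976] [-1.79998461e+02 -1.54658188e-02  9.66484219e+01] [0.8711502  0.39857081 0.28777685]
```

View pics/c9.png

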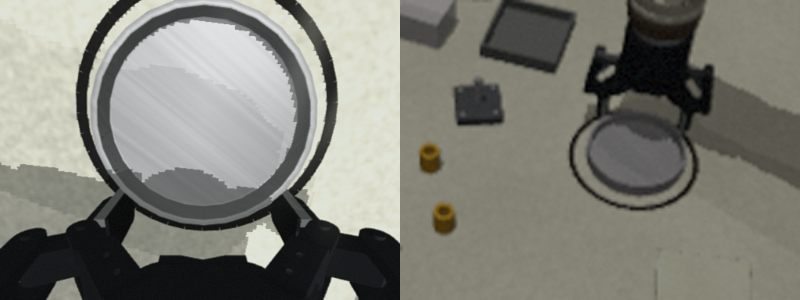

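```bash
python3 - <<'E'
from h import *
c=calibration('side');print(onz(c,220+236*.4,140+147*.4,.02), onz(c,220+.4*185,140+.4*147,.02),onz(c,220+.4*287,140+.4*147,.02))
E
```

```text
[ 0.45913086 -0.06136686  0.02      ] [ 0.51474534 -0.0402458   0.02      ] [ 0.40337023 -0.08254342  0.02      ]
```

```bash
python3 plan.py "[[0.471,-0.156,-0.026,96.6],[0.475,-0.16,0.15,90],[0.66,0.0,0.15,90]]" 38
```

```text
[[-0.85, 0.01, -0.01, 0.0], [-1.69, 0.02, -0.02, 0.0]]
[[-0.04, 0.03, -1.41, 0.22], [-0.07, 0.06, -2.82, 0.44], [-0.11, 0.09, -4.23, 0.66], [-0.14, 0.11, -5.64, 0.88], [-0.18, 0.14, -7.04, 1.1]]
[[0.91, 1.06, 0.0, 0.0], [1.83, 2.12, 0.0, 0.0], [2.74, 3.17, 0.0, 0.0], [3.65, 4.23, 0.0, 0.0], [4.57, 5.29, 0.0, 0.0]]
[[0.91, 1.06, 0.0, 0.0], [1.83, 2.12, 0.0, 0.0]]
end [6.601e-01 1.000e-04 1.499e-01] 90.03
```

Call:
{"op": "apply_moves", "data": {
  "targets": [
    [-0.5, 0, 0, 0],
    [-1.1, 0, 0, 0],
    [-1.7, 0, 0, 0]
  ]
}}

```text
clock: 10.87
tcp_pos: [0.4706, -0.1574, -0.0265]
tcp_rot: [180.0, 0.0, 96.7]
contact_force: [0.4, -0.1, 0.1]
finger_gap: 0.0851
```

Call:
{"op": "apply_moves", "data": {
  "targets": [
    [-0.04, 0.03, -1.41, 0.22],
    [-0.07, 0.06, -2.82, 0.44],
    [-0.11, 0.09, -4.23, 0.66],
    [-0.14, 0.11, -5.64, 0.88],
    [-0.18, 0.14, -7.04, 1.1]
  ]
}}

```text
clock: 11.28
tcp_pos: [0.4742, -0.1613, 0.1512]
tcp_rot: [180.0, 0.0, 89.9]
contact_force: [0.9, -0.1, -0.3]
finger_gap: 0.0856
```

Call:
{"op": "apply_moves", "data": {
  "targets": [
    [0.91, 1.06, 0.0, 0.0],
    [1.83, 2.12, 0.0, 0.0],
    [2.74, 3.17, 0.0, 0.0],
    [3.65, 4.23, 0.0, 0.0],
    [4.57, 5.29, 0.0, 0.0]
  ],
  "jaw": 0.55
}}

```text
clock: 11.7
tcp_pos: [0.608, -0.0459, 0.1493]
tcp_rot: [180.0, 0.0, 90.0]
contact_force: [0.4, -0.9, 0.4]
finger_gap: 0.0469
```

Call:
{"op": "apply_moves", "data": {
  "targets": [
    [0.8, 1.0, 0.0, 0.0],
    [1.6, 1.9, 0.0, 0.0],
    [1.83, 2.12, 0, 0],
    [1.83, 2.12, 0.0, 0.0],
    [1.83, 2.12, 0.0, 0.0]
  ]
}}

```text
clock: 12.12
tcp_pos: [0.6595, -0.001, 0.1488]
tcp_rot: [-179.9, 0.0, 90.0]
contact_force: [-0.4, -0.4, 0.3]
finger_gap: 0.0469
```

```bash
python3 - <<'E'
from h import *
s=read_state();print(s['clock'],s['tcp_pos'],s['tcp_rot'],s['finger_gap'])
print(calibration('wrist'))
im=get_image('wrist');cv2.imwrite('pics/w10.png',im)
im=get_image('side');cv2.imwrite('pics/s10.png',im)
E
```

```text
12.1167 [ 0.6594909  -0.00102086  0.14883794] [-1.79935385e+02  1.47847875e-02  9.00333109e+01] 0.046912589744633935
{'fx': 295.1565090504374, 'fy': 295.1565090504374, 'cx': 259.19412793299045, 'cy': 194.64376887982502, 'xyz': array([0.65917535, 0.06651313, 0.31182774]), 'attitude': array([-15.55652695,   0.03502251,   0.09790897])}
```

View pics/w10.png

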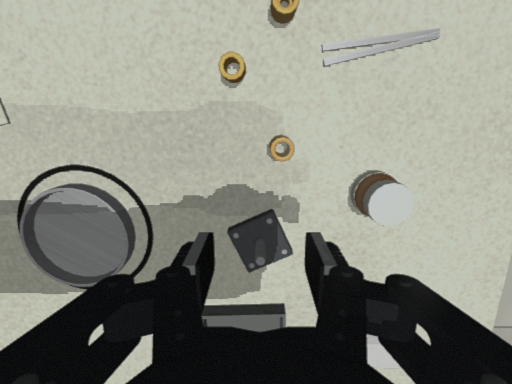

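View pics/s10.png

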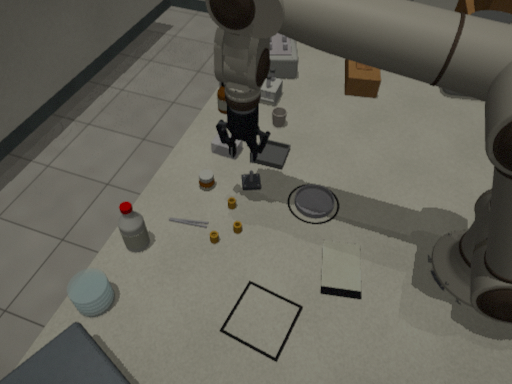

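```bash
python3 - <<'E'
from h import *
im=cv2.imread('pics/w10.png')
cv2.imwrite('pics/w10z.png',np.hstack([cv2.resize(im[200:280,215:305],None,fx=5,fy=5,interpolation=cv2.INTER_CUBIC),cv2.resize(im[125:205,240:300],(300,400),interpolation=cv2.INTER_CUBIC)]))
import pickle
att=dict(fx=295.1565,fy=295.1565,cx=259.194,cy=194.644,xyz=np.array([0.65917535, 0.06651313, 0.31182774]),attitude=np.array([-15.55652695,   0.03502251,   0.09790897]))
pickle.dump(att,open('w10.pkl','wb'))
for p in ((228,229),(270,210),(292,250),(250,271)): print(onz(att,*p,.014))
print('blockc',np.mean([onz(att,*p,.014) for p in ((228,229),(270,210),(292,250),(250,271))],0))
print('c1',onz(att,282,148,.03),'c2',onz(att,232,66,.03),'c3',onz(att,285,5,.03))
E
```

```text
[ 0.6254312  -0.05506916  0.014     ]
[ 0.67064842 -0.03331773  0.014     ]
[ 0.69549532 -0.07982695  0.014     ]
[ 0.64891031 -0.10588076  0.014     ]
blockc [ 0.66012131 -0.06852365  0.014     ]
c1 [0.68070921 0.03406115 0.03      ] c2 [0.63489737 0.10604927 0.03      ] c3 [0.68055005 0.15359753 0.03      ]
```

View pics/w10z.png

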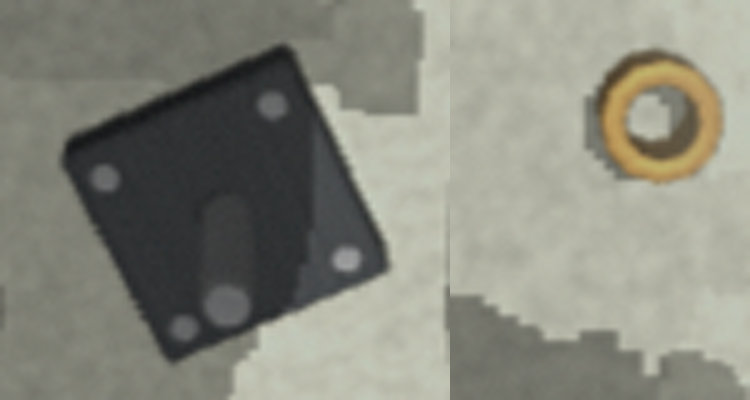

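```bash
python3 - <<'E'
from h import *
import pickle
a=pickle.load(open('w10.pkl','rb'))
print('pin',onz(a,260.4,261,.054),'base',onz(a,260.6,243.5,.014),'c1',onz(a,282.1,148.4,.03))
E
```

```text
pin [ 0.6604208  -0.07188646  0.054     ] base [ 0.66077394 -0.07208009  0.014     ] c1 [0.68081265 0.03368363 0.03      ]
```

```bash
python3 plan.py "[[0.68,0.0335,0.05,90],[0.68,0.0335,-0.014,90]]" 25
```

```text
[[0.28, 0.17, 0.8, 0.0], [0.56, 0.34, 1.59, 0.0], [0.84, 0.5, 2.39, 0.0], [1.12, 0.67, 3.19, 0.0], [1.4, 0.84, 3.98, -0.01]]
[[0.0, 0.0, 0.85, 0.0], [0.0, 0.0, 1.71, 0.0], [0.0, 0.0, 2.56, 0.0]]
end [ 0.68    0.0334 -0.0139] 90.02
```

Call:
{"op": "apply_moves", "data": {
  "targets": [
    [0.28, 0.17, 0.8, 0.0],
    [0.7, 0.42, 2.0, 0.0],
    [1.12, 0.67, 3.19, 0.0],
    [1.4, 0.84, 3.98, 0],
    [1.4, 0.84, 3.98, 0]
  ]
}}

```text
clock: 12.63
tcp_pos: [0.6781, 0.0345, 0.0452]
tcp_rot: [-179.6, 0.0, 90.0]
contact_force: [-1.4, -0.2, -0.8]
finger_gap: 0.0467
```

```bash
python3 - <<'E'
from h import *
s=read_state();print(s['clock'],s['tcp_pos'],s['tcp_rot'],s['finger_gap'])
im=get_image('wrist');cv2.imwrite('pics/w11.png',im)
E
```

```text
12.6333 [0.67806668 0.03453468 0.04521315] [-1.79628619e+02  1.13262394e-02  9.00190008e+01] 0.04669466512664597
```

View pics/w11.png

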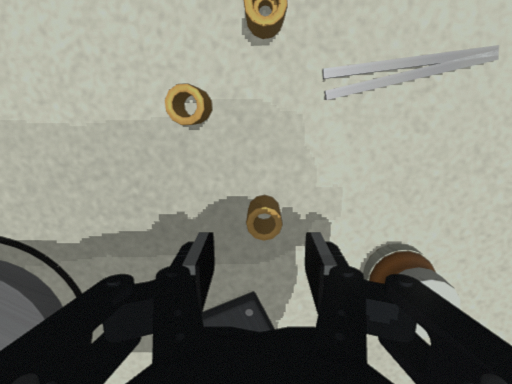

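```bash
python3 - <<'E'
from h import *
s=read_state();c=calibration('wrist');print(s['tcp_pos'])
print(onz(c,264.5,222.5,.03),onz(c,246.5,222,.03),onz(c,282,222,.03),onz(c,264.5,204,.0))
im=cv2.imread('pics/w11.png');cv2.imwrite('pics/w11z.png',cv2.resize(im[185:250,225:305],(640,520),interpolation=cv2.INTER_CUBIC))
E
```

```text
[0.67877533 0.03403326 0.04817154]
[0.68192516 0.03221999 0.03      ] [0.67015002 0.03253811 0.03      ] [0.69336409 0.03259815 0.03      ] [0.68232442 0.03551013 0.        ]
```

View pics/w11z.png

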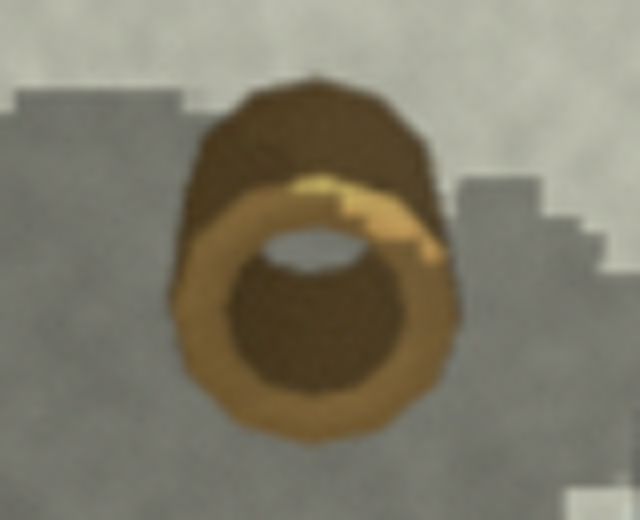

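Call:
{"op": "apply_moves", "data": {
  "targets": [
    [0, 0.05, 0.6, 0],
    [-0.03, 0.05, 1.2, 0],
    [-0.03, 0.05, 1.8, 0],
    [-0.03, 0.05, 2.3, 0],
    [-0.03, 0.05, 2.56, 0]
  ]
}}

```text
clock: 13.1
tcp_pos: [0.6817, 0.033, -0.0137]
tcp_rot: [180.0, 0.0, 90.0]
contact_force: [-1.3, -0.5, -0.9]
finger_gap: 0.0469
```

Call:
{"op": "apply_moves", "data": {
  "targets": [
    [0, 0, 0, 0],
    [0, 0, 0, 0]
  ]
}}

```text
clock: 13.27
tcp_pos: [0.6821, 0.0336, -0.013]
tcp_rot: [180.0, 0.0, 90.0]
contact_force: [-0.5, -0.4, -0.1]
finger_gap: 0.0468
```

```bash
python3 - <<'E'
from h import *
s=read_state();print(s['clock'],s['tcp_pos'],s['contact_force'],s['finger_gap'])
a=[cv2.resize(get_image('wrist'),(400,300))]
im=get_image('side');a.append(cv2.resize(im[150:240,190:310],(400,300),interpolation=cv2.INTER_CUBIC))
im=get_image('scene');a.append(cv2.resize(im[160:250,220:340],(400,300),interpolation=cv2.INTER_CUBIC))
cv2.imwrite('pics/c12.png',np.vstack([np.hstack(a[:2]),np.hstack([a[2],a[2]*0])]))
E
```

```text
13.2667 [ 0.68205772  0.0336179  -0.01302045] [-0.51198828 -0.35916073 -0.10941823] 0.04675449499958318
```

View pics/c12.png

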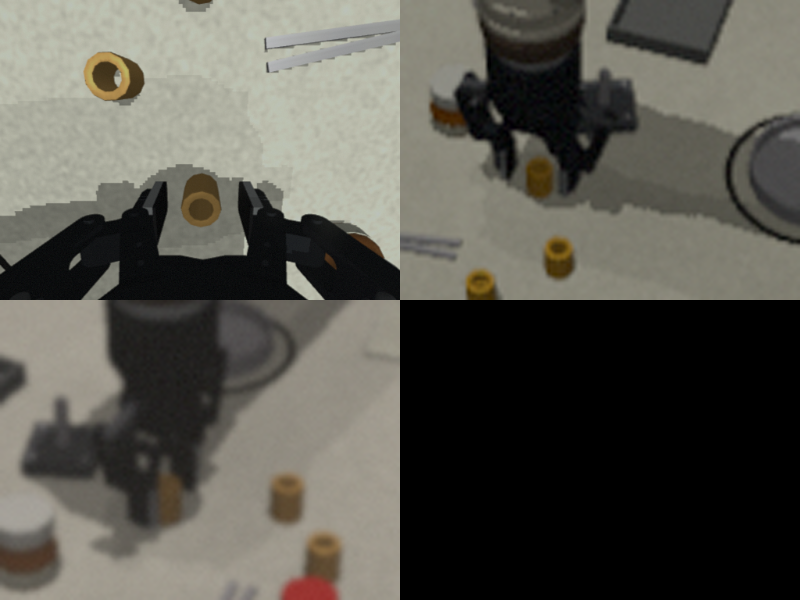

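Call:
{"op": "apply_moves", "data": {
  "targets": [
    [0, 0, 0, 0],
    [0, 0, 0, 0],
    [0, 0, 0, 0],
    [0, 0, 0, 0],
    [0, 0, 0, 0]
  ],
  "jaw": 0,
  "squeeze": 30
}}

```text
clock: 13.83
tcp_pos: [0.6822, 0.0341, -0.0133]
tcp_rot: [179.9, -0.0, 90.0]
contact_force: [-0.7, -0.6, 4.9]
finger_gap: 0.023
```

Call:
{"op": "apply_moves", "data": {
  "targets": [
    [0, 0, -0.3, 0],
    [0, 0, -0.9, 0],
    [0, 0, -1.8, 0],
    [0, 0, -2.8, 0],
    [0, 0, -3.2, 0]
  ]
}}

```text
clock: 14.25
tcp_pos: [0.6829, 0.0341, 0.0696]
tcp_rot: [179.8, -0.0, 90.0]
contact_force: [1.3, 0.0, 0.1]
finger_gap: 0.0228
```

```bash
python3 - <<'E'
from h import *
s=read_state();print(s['clock'],s['tcp_pos'],s['contact_force'],s['finger_gap'])
im=get_image('wrist');cv2.imwrite('pics/w13.png',im)
im=get_image('side');a=[cv2.resize(im[130:220,190:310],(400,300),interpolation=cv2.INTER_CUBIC)]
im=get_image('scene');a.append(cv2.resize(im[140:230,220:340],(400,300),interpolation=cv2.INTER_CUBIC))
cv2.imwrite('pics/c13.png',np.hstack(a[:2]))
E
```

```text
14.25 [0.682898   0.03412988 0.06964864] [1.30972684 0.03082722 0.12789526] 0.02280455945967252
```

View pics/w13.png

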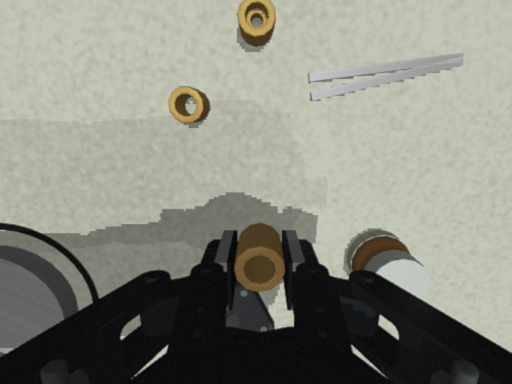

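View pics/c13.png

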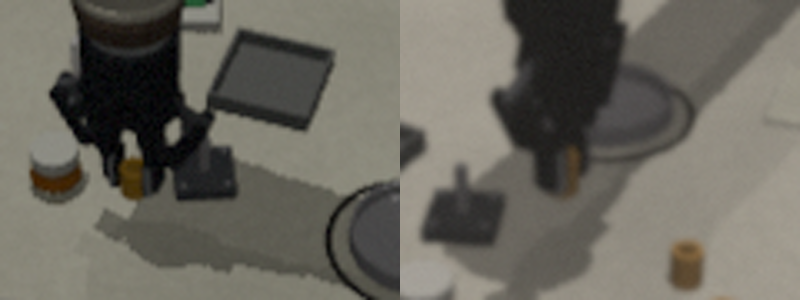

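```bash
python3 - <<'E'
from h import *
s=read_state();c=calibration('wrist');t=s['tcp_pos'];print(t,s['tcp_rot'])
im=cv2.imread('pics/w13.png');cv2.imwrite('pics/w13z.png',cv2.resize(im[210:300,210:310],(700,630),interpolation=cv2.INTER_CUBIC))
for h in (.038,.043,.048): print(h,[onz(c,*p,t[2]+h)[:2]-t[:2] for p in((260.5,268),(235,266),(285,266))])
E
```

```text
[0.68229536 0.03407963 0.06620143] [ 1.79931920e+02 -3.63532263e-03  9.00258446e+01]
0.038 [array([ 0.00027243, -0.00322784]), array([-0.01174794, -0.00218482]), array([ 0.01181939, -0.00216901])]
0.043 [array([ 0.0002344, -0.0003995]), array([-0.01130525,  0.00060181]), array([0.01131956, 0.00061699])]
0.048 [array([0.00019636, 0.00242884]), array([-0.01086257,  0.00338844]), array([0.01081974, 0.00340299])]
```

View pics/w13z.png

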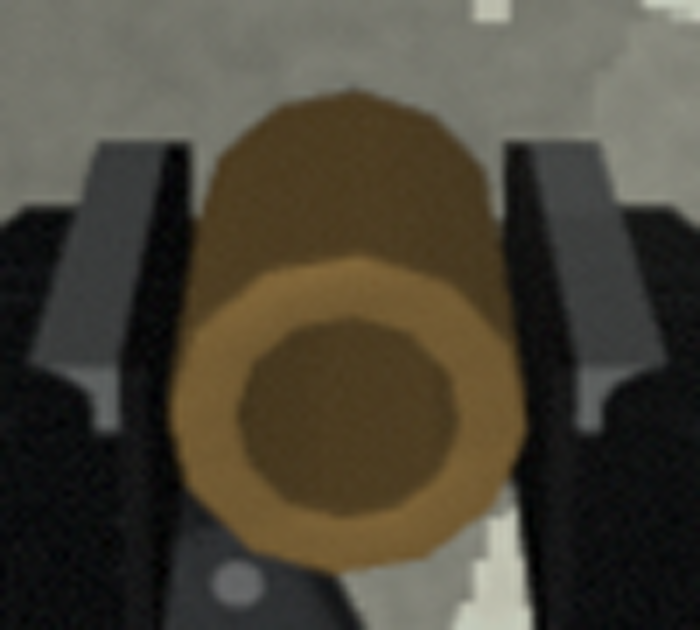

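```bash
python3 plan.py "[[0.66,-0.14,0.075,90]]" 35
```

```text
[[-1.16, -0.15, -0.06, 0.0], [-2.32, -0.3, -0.12, 0.0], [-3.48, -0.45, -0.18, 0.0], [-4.64, -0.6, -0.23, 0.0], [-5.8, -0.75, -0.29, 0.0]]
[[-1.16, -0.14, -0.06, 0.0]]
end [ 0.6601 -0.1399  0.075 ] 90.03
```

Call:
{"op": "apply_moves", "data": {
  "targets": [
    [-1.16, -0.15, -0.06, 0.0],
    [-2.32, -0.3, -0.12, 0.0],
    [-3.48, -0.45, -0.18, 0.0],
    [-4.64, -0.6, -0.23, 0.0],
    [-5.8, -0.75, -0.29, 0.0]
  ]
}}

```text
clock: 14.82
tcp_pos: [0.6619, -0.112, 0.0707]
tcp_rot: [-179.8, -0.0, 90.0]
contact_force: [0.3, 0.2, -1.0]
finger_gap: 0.0229
```

Call:
{"op": "apply_moves", "data": {
  "targets": [
    [-0.8, -0.1, -0.06, 0.0],
    [-1.16, -0.14, -0.06, 0.0],
    [-1.16, -0.14, -0.06, 0.0],
    [-1.16, -0.14, -0.06, 0.0],
    [-1.16, -0.14, -0.06, 0.0]
  ]
}}

```text
clock: 15.23
tcp_pos: [0.6596, -0.1387, 0.0738]
tcp_rot: [-179.9, -0.0, 90.1]
contact_force: [-1.0, 0.6, -0.1]
finger_gap: 0.0233
```

```bash
python3 - <<'E'
from h import *
import pickle
s=read_state();print(s['clock'],s['tcp_pos'],s['qd'].round(2))
c=calibration('wrist');pickle.dump((c,s),open('w14.pkl','wb'))
im=get_image('wrist');cv2.imwrite('pics/w14.png',im);cv2.imwrite('pics/w14z.png',cv2.resize(im[120:270,180:330],(600,600),interpolation=cv2.INTER_CUBIC))
E
```

```text
15.2333 [ 0.65958546 -0.13867236  0.07375231] [ 0.56 -0.22  0.42  0.2  -0.08 -0.09]
```

View pics/w14z.png

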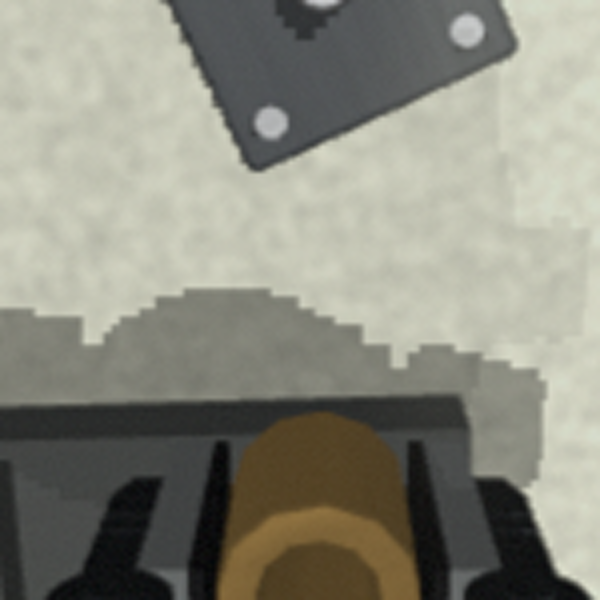

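```bash
python3 - <<'E'
from h import *
im=cv2.imread('pics/w14.png');cv2.imwrite('pics/w14y.png',cv2.resize(im[70:170,210:320],(770,700),interpolation=cv2.INTER_CUBIC))
E
```

```text
(no output)
```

View pics/w14y.png

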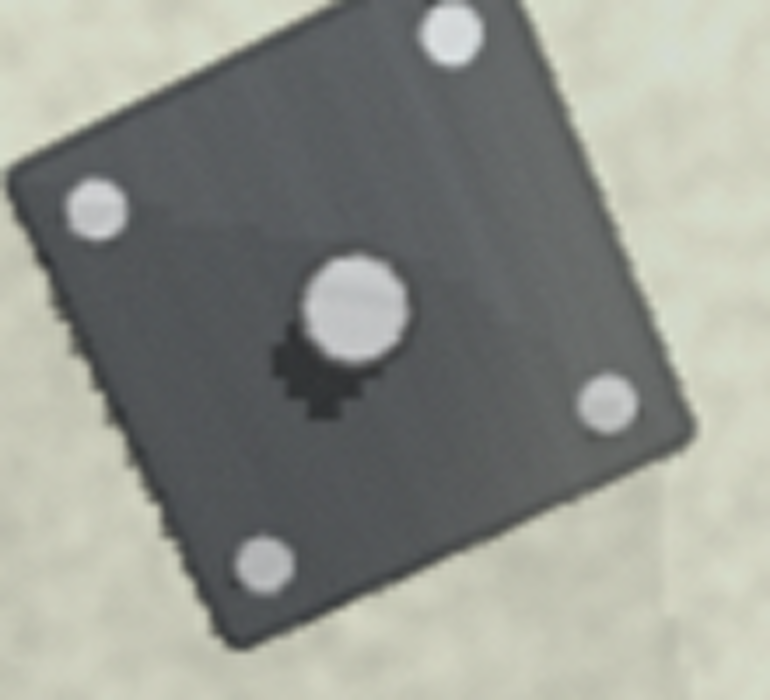

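```bash
python3 - <<'E'
from h import *
import pickle
c,s=pickle.load(open('w14.pkl','rb'));print(onz(c,260.7,113.9,.054),s['tcp_pos'],c['xyz'])
print(onz(c,210+352/7,70+304/7,.014))
E
python3 plan.py "[[0.660,-0.0715,0.075,90]]" 20
```

```text
[ 0.66002616 -0.0719408   0.054     ] [ 0.65958546 -0.13867236  0.07375231] [ 0.6592272  -0.07127628  0.23684205]
[ 0.65989807 -0.07175594  0.014     ]
[[0.67, 0.0, -0.01, 0.0], [1.34, 0.01, -0.02, 0.01], [2.01, 0.01, -0.03, 0.01], [2.68, 0.02, -0.04, 0.02]]
end [ 0.6601 -0.0715  0.0751] 89.99
```

Call:
{"op": "apply_moves", "data": {
  "targets": [
    [0.67, 0.0, 0, 0.0],
    [1.34, 0.01, 0, 0],
    [2.01, 0.01, 0.2, 0],
    [2.5, 0.02, 0.5, 0],
    [2.7, 0.02, 0.7, 0]
  ]
}}

```text
clock: 15.7
tcp_pos: [0.66, -0.0692, 0.0561]
tcp_rot: [-180.0, -0.0, 90.2]
contact_force: [-1.0, -0.3, -0.3]
finger_gap: 0.0229
```

Call:
{"op": "apply_moves", "data": {
  "targets": [
    [0, 0, 0, 0],
    [0, 0, 0, 0],
    [0, 0, 0, 0],
    [0, 0, 0, 0]
  ]
}}

```text
clock: 16.03
tcp_pos: [0.6603, -0.0731, 0.0574]
tcp_rot: [180.0, 0.0, 90.0]
contact_force: [-0.9, -0.1, -1.2]
finger_gap: 0.0228
```

```bash
cat > look.py <<'E'
from h import *
import sys
n=sys.argv[1]; x,y,z=map(float,sys.argv[2:5])
s=read_state();print(s['clock'],s['tcp_pos'].round(4),s['contact_force'].round(1),s['finger_gap'].round(4))
a=[]
for k in ('side','scene'):
    im=get_image(k);u,v=proj(calibration(k),(x,y,z)).astype(int)
    a.append(cv2.resize(im[v-30:v+30,u-30:u+30],(390,390),interpolation=cv2.INTER_CUBIC))
cv2.imwrite(f'pics/{n}.png',np.hstack(a))
E
python3 look.py c15 .66 -.07 .05
```

```text
Traceback (most recent call last):
  File "look.py", line 4, in <module>
    s=read_state();print(s['clock'],s['tcp_pos'].round(4),s['contact_force'].round(1),s['finger_gap'].round(4))
                                                                                      ^^^^^^^^^^^^^^^^^^^^^
AttributeError: 'float' object has no attribute 'round'
```

```bash
sed -i "s/s\['finger_gap'\].round(4)/round(s['finger_gap'],4)/" look.py; python3 look.py c15 .66 -.07 .05
```

```text
16.0333 [ 0.6603 -0.0731  0.0574] [-0.9 -0.1 -1.2] 0.0228
```

View pics/c15.png

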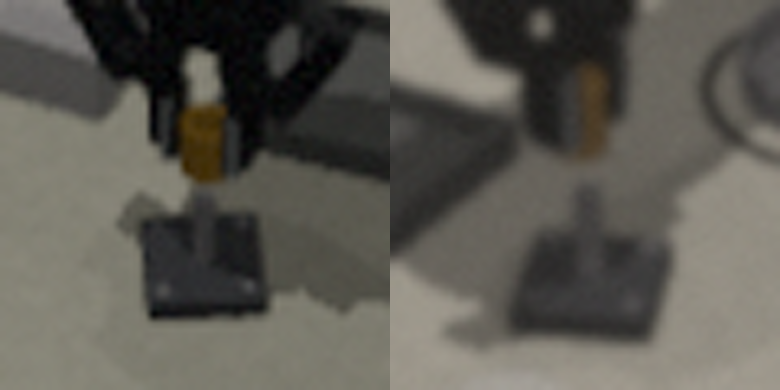

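Call:
{"op": "apply_moves", "data": {
  "targets": [
    [0, 0, 0, 0],
    [0, 0, 0, 0],
    [0, 0, 0, 0],
    [0, 0, 0, 0]
  ]
}}

```text
clock: 16.47
tcp_pos: [0.6602, -0.0726, 0.0572]
tcp_rot: [180.0, -0.0, 90.0]
contact_force: [-0.2, -1.5, -0.7]
finger_gap: 0.023
```

Call:
{"op": "apply_moves", "data": {
  "targets": [
    [0.05, 0, 0, 0],
    [0.05, 0, 0.15, 0],
    [0.05, 0, 0.3, 0],
    [0.05, 0, 0.45, 0],
    [0.05, 0, 0.6, 0]
  ]
}}

```text
clock: 16.88
tcp_pos: [0.66, -0.0712, 0.0415]
tcp_rot: [-180.0, -0.0, 90.0]
contact_force: [-0.9, 0.7, -0.2]
finger_gap: 0.023
```

Call:
{"op": "apply_moves", "data": {
  "targets": [
    [0, 0, 0.1, 0],
    [0, 0, 0.2, 0],
    [0, 0, 0.2, 0]
  ]
}}

```text
clock: 17.13
tcp_pos: [0.6598, -0.0712, 0.0364]
tcp_rot: [-179.9, -0.0, 90.0]
contact_force: [-0.2, 0.1, -1.2]
finger_gap: 0.0227
```

Call:
{"op": "apply_moves", "data": {
  "targets": [
    [0, 0, 0.08, 0],
    [0, 0, 0.16, 0],
    [0, 0, 0.16, 0]
  ]
}}

```text
clock: 17.38
tcp_pos: [0.66, -0.0712, 0.0328]
tcp_rot: [-180.0, -0.0, 90.0]
contact_force: [-0.8, -0.7, -0.8]
finger_gap: 0.023
```

Call:
{"op": "apply_moves", "data": {
  "targets": [
    [0, 0, 0.08, 0],
    [0, 0, 0.16, 0],
    [0, 0, 0.16, 0]
  ]
}}

```text
clock: 17.63
tcp_pos: [0.66, -0.0712, 0.0287]
tcp_rot: [-180.0, -0.0, 90.0]
contact_force: [0.2, 1.1, -0.5]
finger_gap: 0.0228
```

Call:
{"op": "apply_moves", "data": {
  "targets": [
    [0, 0, 0.08, 0],
    [0, 0, 0.16, 0],
    [0, 0, 0.16, 0]
  ]
}}

```text
clock: 17.88
tcp_pos: [0.6599, -0.0712, 0.0246]
tcp_rot: [-180.0, -0.0, 90.0]
contact_force: [0.6, -0.9, -0.6]
finger_gap: 0.0224
```

Call:
{"op": "apply_moves", "data": {
  "targets": [
    [0, 0, 0.15, 0],
    [0, 0, 0.3, 0],
    [0, 0, 0.45, 0],
    [0, 0, 0.5, 0],
    [0, 0, 0.5, 0]
  ]
}}

```text
clock: 18.3
tcp_pos: [0.6598, -0.0712, 0.0119]
tcp_rot: [-179.9, -0.0, 90.0]
contact_force: [0.3, -0.2, -0.4]
finger_gap: 0.0232
```

Call:
{"op": "apply_moves", "data": {
  "targets": [
    [0, 0, 0.12, 0],
    [0, 0, 0.24, 0],
    [0, 0, 0.3, 0],
    [0, 0, 0.36, 0],
    [0, 0, 0.36, 0]
  ]
}}

```text
clock: 18.72
tcp_pos: [0.66, -0.0712, 0.0033]
tcp_rot: [-180.0, -0.0, 90.0]
contact_force: [-0.1, 0.1, -1.4]
finger_gap: 0.0228
```

Call:
{"op": "apply_moves", "data": {
  "targets": [
    [0, 0, 0.04, 0],
    [0, 0, 0.08, 0],
    [0, 0, 0.08, 0]
  ]
}}

```text
clock: 18.97
tcp_pos: [0.6601, -0.0712, 0.0015]
tcp_rot: [-180.0, -0.0, 90.0]
contact_force: [0.2, 0.2, 0.2]
finger_gap: 0.0234
```

```bash
python3 look.py c16 .66 -.07 .04
```

```text
18.9667 [ 0.6601 -0.0712  0.0015] [0.2 0.2 0.2] 0.0234
```

View pics/c16.png

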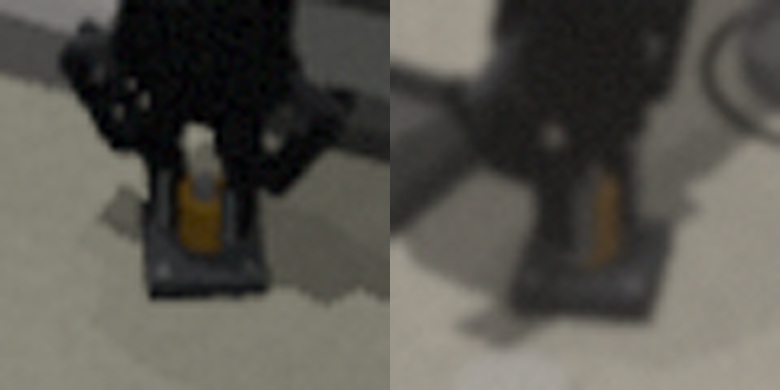

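Call:
{"op": "apply_moves", "data": {
  "targets": [
    [0, 0, 0.04, 0],
    [0, 0, 0.08, 0],
    [0, 0, 0.08, 0]
  ]
}}

```text
clock: 19.32
tcp_pos: [0.6604, -0.0712, 0.0007]
tcp_rot: [179.9, 0.0, 90.0]
contact_force: [-2.9, -0.6, 5.9]
finger_gap: 0.0228
```

Call:
{"op": "apply_moves", "data": {
  "targets": [
    [0, 0, -0.4, 0],
    [0, 0, -1.0, 0],
    [0, 0, -1.7, 0],
    [0, 0, -2.3, 0],
    [0, 0, -2.6, 0]
  ]
}}

```text
clock: 19.73
tcp_pos: [0.6611, -0.0713, 0.0675]
tcp_rot: [179.8, 0.0, 90.0]
contact_force: [0.6, 0.7, 0.2]
finger_gap: 0.0227
```

```bash
python3 plan.py "[[0.66,-0.071,0.066,90],[0.459,-0.089,0.05,90],[0.459,-0.089,-0.0075,90]]" 25 
```

```text
[[0.01, -0.04, 0.06, 0.0]]
[[-0.08, -0.89, 0.07, 0.0], [-0.16, -1.79, 0.14, 0.0], [-0.24, -2.68, 0.21, 0.0], [-0.32, -3.57, 0.29, 0.0], [-0.4, -4.47, 0.36, 0.0]]
[[-0.08, -0.89, 0.07, 0.0], [-0.16, -1.79, 0.14, 0.0], [-0.24, -2.68, 0.21, 0.0], [-0.31, -3.57, 0.28, 0.0]]
[[0.0, 0.0, 0.77, 0.0], [0.0, 0.0, 1.53, 0.0], [0.0, 0.0, 2.3, 0.0]]
end [ 0.4591 -0.0889 -0.0075] 90.03
```

Call:
{"op": "apply_moves", "data": {
  "targets": [
    [-0.1, -1.1, 0.1, 0.0],
    [-0.2, -2.4, 0.2, 0.0],
    [-0.32, -3.8, 0.3, 0.0],
    [-0.45, -5.2, 0.4, 0.0],
    [-0.55, -6.4, 0.5, 0.0]
  ]
}}

```text
clock: 20.15
tcp_pos: [0.498, -0.085, 0.0518]
tcp_rot: [-180.0, -0.0, 90.0]
contact_force: [0.2, 0.3, 0.5]
finger_gap: 0.0231
```

Call:
{"op": "apply_moves", "data": {
  "targets": [
    [-0.1, -1.0, 0.1, 0.0],
    [-0.16, -1.6, 0.14, 0.0],
    [-0.16, -1.66, 0.3, 0.0],
    [-0.16, -1.66, 0.7, 0.0],
    [-0.16, -1.66, 1.1, 0.0]
  ]
}}

```text
clock: 20.57
tcp_pos: [0.4598, -0.0891, 0.0243]
tcp_rot: [179.9, 0.0, 90.0]
contact_force: [-0.2, 0.1, -1.0]
finger_gap: 0.0233
```

```bash
python3 look.py c17 .46 -.07 .03;python3 plan.py "[[0.459,-0.089,-0.0075,90]]" 10 
python3 - <<'E'
from h import *
cv2.imwrite('pics/w17.png',get_image('wrist'))
E
```

```text
20.5667 [ 0.4598 -0.0891  0.0243] [-0.2  0.1 -1. ] 0.0233
[[0.0, 0.01, 0.4, 0.0], [-0.01, 0.02, 0.8, 0.0], [-0.01, 0.03, 1.19, 0.01]]
end [ 0.459  -0.089  -0.0074] 89.98
```

View pics/c17.png

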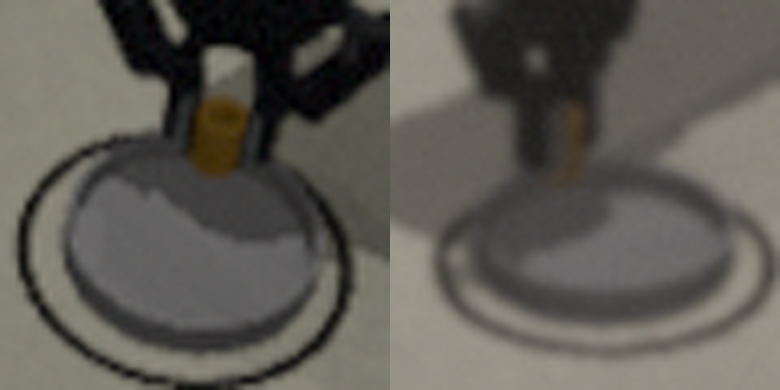

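View pics/w17.png

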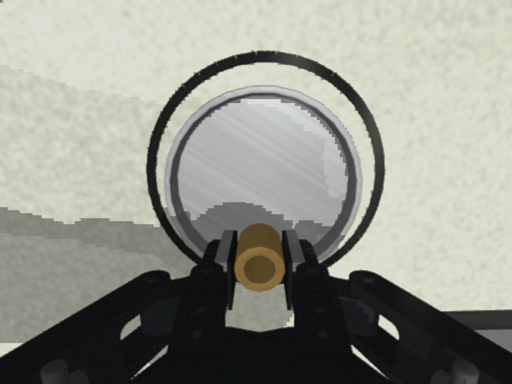

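```bash
python3 - <<'E'
from h import *
c=calibration('wrist')
print('ring',[onz(c,*p,0).round(4) for p in((266,54),(150,165),(381,165))])
print('dish',[onz(c,*p,.02).round(4) for p in((264,86),(165,180),(362,180))])
c=calibration('side');u,v=proj(c,(.46,-.07,.03)).astype(int)-30
print([onz(c,u+p[0]/6.5,v+p[1]/6.5,.02).round(4) for p in((65,240),(320,240),(192,328))], [onz(c,u+p[0]/6.5,v+p[1]/6.5,.0).round(4) for p in((18,245),(352,255),(190,387),(190,348))])
E
```

```text
ring [array([0.4619, 0.0114, 0.    ]), array([ 0.3885, -0.0536,  0.    ]), array([ 0.5357, -0.0533,  0.    ])]
dish [array([ 0.4606, -0.0077,  0.02  ]), array([ 0.4038, -0.0589,  0.02  ]), array([ 0.5174, -0.0586,  0.02  ])]
[array([ 0.5098, -0.0336,  0.02  ]), array([ 0.4032, -0.0741,  0.02  ]), array([ 0.4444, -0.0056,  0.02  ])] [array([ 0.5318, -0.0397, -0.    ]), array([ 0.3881, -0.088 ,  0.    ]), array([0.4386, 0.0103, 0.    ]), array([ 0.4439, -0.0104,  0.    ])]
```

Call:
{"op": "apply_moves", "data": {
  "targets": [
    [0, 0, 0.3, 0],
    [0, 0, 0.6, 0],
    [0, 0, 0.9, 0],
    [0, 0, 1.1, 0],
    [0, 0, 1.17, 0]
  ]
}}

```text
clock: 21.13
tcp_pos: [0.4581, -0.0889, -0.0059]
tcp_rot: [-179.9, -0.0, 90.0]
contact_force: [-0.1, 0.2, 0.2]
finger_gap: 0.0228
```

Call:
{"op": "apply_moves", "data": {
  "targets": [
    [0, 0, 0, 0],
    [0, 0, 0.05, 0],
    [0, 0, 0.05, 0]
  ]
}}

```text
clock: 21.38
tcp_pos: [0.4588, -0.0891, -0.0057]
tcp_rot: [180.0, 0.0, 90.0]
contact_force: [0.2, -0.5, -1.4]
finger_gap: 0.0227
```

Call:
{"op": "apply_moves", "data": {
  "targets": [
    [0, 0, 0.05, 0],
    [0, 0, 0.1, 0],
    [0, 0, 0.1, 0]
  ]
}}

```text
clock: 21.63
tcp_pos: [0.4586, -0.0891, -0.0084]
tcp_rot: [180.0, -0.0, 90.0]
contact_force: [-0.4, 0.4, -1.9]
finger_gap: 0.0227
```

Call:
{"op": "apply_moves", "data": {
  "targets": [
    [0, 0, 0, 0],
    [0, 0, 0, 0],
    [0, 0, 0, 0]
  ],
  "jaw": 0.42
}}

```text
clock: 21.88
tcp_pos: [0.4588, -0.0891, -0.0082]
tcp_rot: [180.0, 0.0, 90.0]
contact_force: [-0.5, 0.1, -0.0]
finger_gap: 0.0358
```

Call:
{"op": "apply_moves", "data": {
  "targets": [
    [0, 0, -0.3, 0],
    [0, 0, -1.0, 0],
    [0, 0, -2.0, 0],
    [0, 0, -3.2, 0],
    [0, 0, -4.0, 0]
  ]
}}

```text
clock: 22.3
tcp_pos: [0.4592, -0.0891, 0.0948]
tcp_rot: [179.9, 0.0, 90.0]
contact_force: [0.6, -0.9, -0.6]
finger_gap: 0.0359
```

```bash
python3 look.py c18 .46 -.07 .03
python3 - <<'E'
from h import *
cv2.imwrite('pics/w18.png',get_image('wrist'))
E
python3 plan.py "[[0.634,0.1,0.1,90],[0.634,0.08,0.05,90]]" 38
```

```text
22.3 [ 0.4592 -0.0891  0.0948] [ 0.6 -0.9 -0.6] 0.0359
[[1.08, 1.0, -0.03, 0.0], [2.16, 1.99, -0.07, 0.0], [3.24, 2.99, -0.1, 0.0], [4.32, 3.98, -0.14, 0.0], [5.41, 4.98, -0.17, 0.0]]
[[1.08, 1.0, -0.04, 0.0], [2.16, 1.99, -0.07, 0.0]]
[[-0.4, 0.0, 1.0, 0.0], [-0.8, 0.0, 2.0, 0.0]]
end [0.634  0.0801 0.0499] 90.02
```

View pics/w18.png

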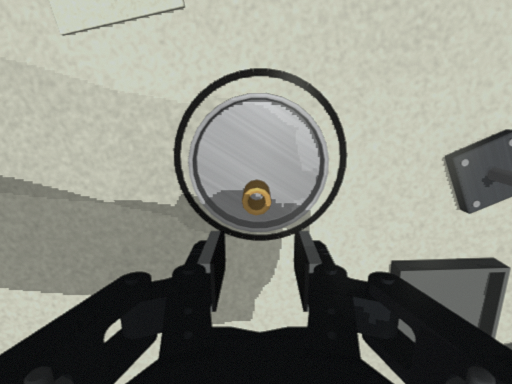

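```bash
python3 plan.py "[[0.634,0.04,0.07,90]]" 36
```

```text
[[0.74, 1.0, 0.14, 0.0], [1.48, 1.99, 0.27, 0.0], [2.21, 2.99, 0.41, 0.0], [2.95, 3.98, 0.55, 0.0], [3.69, 4.98, 0.68, 0.0]]
[[0.74, 0.99, 0.14, 0.0], [1.48, 1.99, 0.28, 0.0]]
end [0.634  0.0401 0.0699] 90.02
```

Call:
{"op": "apply_moves", "data": {
  "targets": [
    [0.74, 1.0, 0.0, 0.0],
    [1.48, 1.99, 0.1, 0.0],
    [2.21, 2.99, 0.3, 0.0],
    [2.95, 3.98, 0.5, 0.0],
    [3.69, 4.98, 0.68, 0.0]
  ],
  "jaw": 0.55
}}

```text
clock: 22.87
tcp_pos: [0.5836, 0.0043, 0.0733]
tcp_rot: [-179.9, 0.0, 90.0]
contact_force: [-0.6, -0.6, -0.2]
finger_gap: 0.0473
```

Call:
{"op": "apply_moves", "data": {
  "targets": [
    [0.74, 0.99, 0.14, 0.0],
    [1.3, 1.8, 0.28, 0.0],
    [1.48, 1.99, 0.28, 0],
    [1.48, 1.99, 0.28, 0],
    [1.48, 1.99, 0.28, 0]
  ]
}}

```text
clock: 23.28
tcp_pos: [0.632, 0.0401, 0.0668]
tcp_rot: [-179.9, 0.0, 90.0]
contact_force: [0.4, -0.5, 0.8]
finger_gap: 0.047
```

```bash
cat > wl.py <<'E'
from h import *
import sys
n=sys.argv[1]; zt=float(sys.argv[2])
s=read_state();c=calibration('wrist');im=get_image('wrist');cv2.imwrite(f'pics/{n}.png',im)
print(s['clock'],s['tcp_pos'].round(4),s['tcp_rot'].round(2))
m=mask_brass(im);m=cv2.morphologyEx(m,cv2.MORPH_CLOSE,np.ones((3,3),np.uint8))
cs,_=cv2.findContours(m,cv2.RETR_EXTERNAL,cv2.CHAIN_APPROX_NONE)
for k in cs:
    if cv2.contourArea(k)>150:
        (x,y),r=cv2.minEnclosingCircle(k); print('brass px',round(x,1),round(y,1),'r',round(r,1),'world@',zt,onz(c,x,y,zt).round(4),'diam',round(2*r/c['fx']*(c['xyz'][2]-zt)*1000,1))
E
python3 wl.py w19 0.03
```

```text
23.2833 [0.632  0.0401 0.0668] [-1.7989e+02  2.0000e-02  9.0050e+01]
brass px 445.0 268.5 r 29.6 world@ 0.03 [ 0.772  -0.0055  0.03  ] diam 40.0
brass px 262.5 113.6 r 18.0 world@ 0.03 [0.6337 0.1069 0.03  ] diam 24.3
brass px 335.5 29.0 r 26.9 world@ 0.03 [0.6778 0.1566 0.03  ] diam 36.4
```

View pics/w19.png

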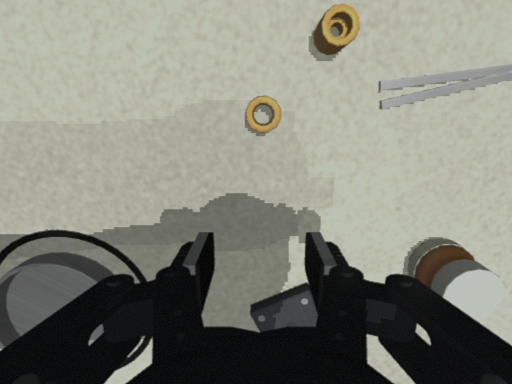

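Call:
{"op": "apply_moves", "data": {
  "targets": [
    [0, 0, 0, 0],
    [0, 0, 0, 0],
    [0, 0, 0, 0]
  ]
}}

```text
clock: 23.58
tcp_pos: [0.6325, 0.0396, 0.0683]
tcp_rot: [180.0, 0.0, 90.0]
contact_force: [0.2, -0.2, 0.3]
finger_gap: 0.0473
```

```bash
python3 plan.py "[[0.6337,0.107,0.05,90],[0.6337,0.107,-0.013,90]]" 15
```

```text
[[0.54, 0.01, 0.15, 0.0], [1.08, 0.02, 0.29, 0.0], [1.62, 0.03, 0.44, 0.0], [2.16, 0.04, 0.58, 0.0], [2.69, 0.05, 0.73, 0.0]]
[[0.0, 0.0, 0.5, 0.0], [0.0, 0.0, 1.01, 0.0], [0.0, 0.0, 1.51, 0.0], [0.0, 0.0, 2.02, 0.0], [0.0, 0.0, 2.52, 0.0]]
end [ 0.6338  0.1069 -0.013 ] 89.98
```

Call:
{"op": "apply_moves", "data": {
  "targets": [
    [0.6, 0.01, 0.15, 0.0],
    [1.3, 0.02, 0.29, 0.0],
    [2.0, 0.03, 0.44, 0.0],
    [2.5, 0.04, 0.58, 0.0],
    [2.69, 0.05, 0.6, 0.0]
  ]
}}

```text
clock: 24.0
tcp_pos: [0.6335, 0.1094, 0.0519]
tcp_rot: [-180.0, -0.0, 90.1]
contact_force: [0.3, -0.3, 0.9]
finger_gap: 0.0476
```

Call:
{"op": "apply_moves", "data": {
  "targets": [
    [0.0, 0.0, 0.3, 0.0],
    [0.0, 0.0, 0.9, 0.0],
    [0.0, 0.0, 1.6, 0.0],
    [0.0, 0.0, 2.3, 0.0],
    [0.0, 0.0, 2.65, 0.0]
  ]
}}

```text
clock: 24.42
tcp_pos: [0.633, 0.1066, -0.0162]
tcp_rot: [-179.9, 0.0, 90.0]
contact_force: [-0.7, -0.3, -0.4]
finger_gap: 0.0472
```

Call:
{"op": "apply_moves", "data": {
  "targets": [
    [0, 0, 0, 0],
    [0, 0, 0, 0],
    [0, 0, 0, 0]
  ]
}}

```text
clock: 24.67
tcp_pos: [0.6347, 0.1073, -0.0124]
tcp_rot: [179.9, -0.0, 90.0]
contact_force: [0.5, 0.1, 0.7]
finger_gap: 0.0466
```

```bash
python3 look.py c20 .634 .107 .02; python3 wl.py w20 .03
```

```text
24.6667 [ 0.6347  0.1073 -0.0124] [0.5 0.1 0.7] 0.0466
24.7667 [ 0.6349  0.1075 -0.0122] [ 1.7989e+02 -2.0000e-02  9.0020e+01]
brass px 258.0 255.5 r 33.2 world@ 0.03 [0.634  0.1129 0.03  ] diam 27.2
brass px 363.5 149.0 r 35.4 world@ 0.03 [0.6769 0.1608 0.03  ] diam 29.0
```

View pics/w20.png

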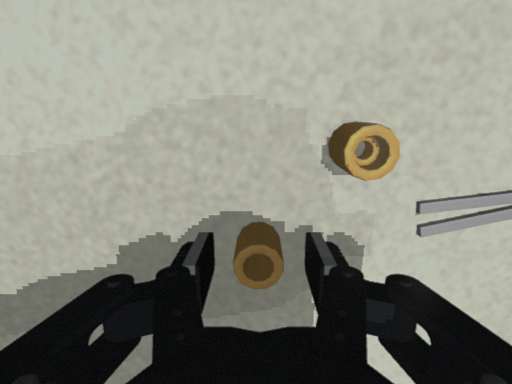

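Call:
{"op": "apply_moves", "data": {
  "targets": [
    [0, 0, 0, 0],
    [0, 0, 0, 0],
    [0, 0, 0, 0],
    [0, 0, 0, 0],
    [0, 0, 0, 0]
  ],
  "jaw": 0
}}

```text
clock: 25.23
tcp_pos: [0.6344, 0.1076, -0.0129]
tcp_rot: [179.9, -0.0, 90.0]
contact_force: [-1.1, -1.0, 5.5]
finger_gap: 0.0224
```

Call:
{"op": "apply_moves", "data": {
  "targets": [
    [0, 0, -0.3, 0],
    [0, 0, -0.9, 0],
    [0, 0, -1.8, 0],
    [0, 0, -2.7, 0],
    [0, 0, -3.2, 0]
  ]
}}

```text
clock: 25.65
tcp_pos: [0.6347, 0.1077, 0.0692]
tcp_rot: [179.9, -0.0, 90.0]
contact_force: [0.5, 0.2, 0.6]
finger_gap: 0.0225
```

Call:
{"op": "apply_moves", "data": {
  "targets": [
    [0, 0, 0, 0],
    [0, 0, 0, 0]
  ]
}}

```text
clock: 25.82
tcp_pos: [0.6344, 0.1076, 0.0665]
tcp_rot: [180.0, -0.0, 90.0]
contact_force: [0.2, -0.1, -1.4]
finger_gap: 0.0221
```

```bash
python3 wl.py w21 .1; python3 - <<'E'
from h import *
im=cv2.imread('pics/w21.png');cv2.imwrite('pics/w21z.png',cv2.resize(im[210:300,210:310],(700,630),interpolation=cv2.INTER_CUBIC))
E
python3 plan.py "[[0.66,-0.0712,0.062,90]]" 35
```

```text
25.8167 [0.6344 0.1076 0.0665] [ 1.7996e+02 -1.0000e-02  9.0030e+01]
brass px 259.0 256.0 r 33.5 world@ 0.1 [0.6339 0.1083 0.1   ] diam 29.4
brass px 327.3 135.7 r 18.5 world@ 0.1 [0.6633 0.1655 0.1   ] diam 16.3
[[-1.19, 0.17, 0.02, 0.0], [-2.38, 0.35, 0.04, 0.0], [-3.57, 0.52, 0.07, 0.0], [-4.77, 0.7, 0.09, 0.0], [-5.96, 0.87, 0.11, 0.0]]
[[-1.19, 0.18, 0.02, 0.0]]
end [ 0.6601 -0.0712  0.0621] 90.03
```

View pics/w21z.png

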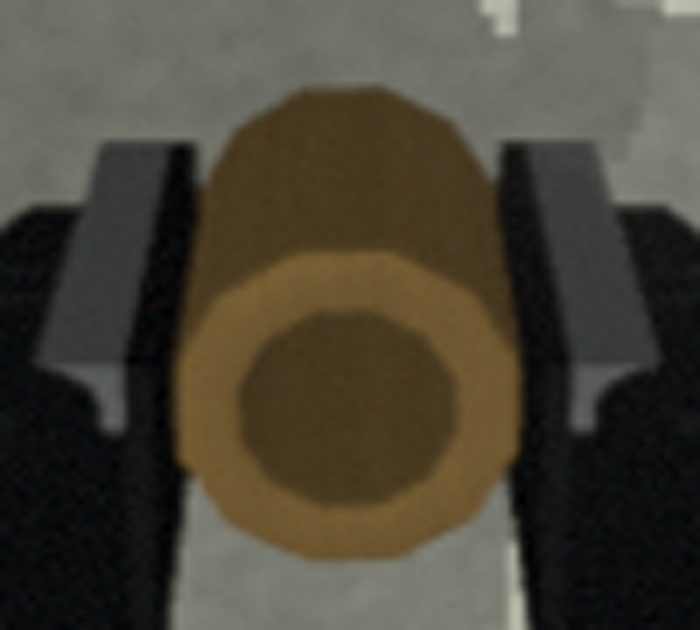

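Call:
{"op": "apply_moves", "data": {
  "targets": [
    [-1.19, 0.17, 0.02, 0.0],
    [-2.5, 0.35, 0.04, 0.0],
    [-3.9, 0.55, 0.07, 0.0],
    [-5.3, 0.78, 0.09, 0.0],
    [-6.3, 0.92, 0.11, 0.0]
  ]
}}

```text
clock: 26.28
tcp_pos: [0.6564, -0.0525, 0.0614]
tcp_rot: [-179.8, 0.0, 90.0]
contact_force: [0.0, 0.3, 0.4]
finger_gap: 0.0221
```

Call:
{"op": "apply_moves", "data": {
  "targets": [
    [-0.6, 0.09, 0.02, 0],
    [-0.87, 0.13, 0.02, 0.0],
    [-0.87, 0.13, 0.02, 0.0],
    [-0.87, 0.13, 0.02, 0.0],
    [-0.87, 0.13, 0.02, 0.0]
  ]
}}

```text
clock: 26.7
tcp_pos: [0.6603, -0.0702, 0.063]
tcp_rot: [-180.0, -0.0, 90.1]
contact_force: [-0.7, 0.3, -0.3]
finger_gap: 0.0221
```

Call:
{"op": "apply_moves", "data": {
  "targets": [
    [0, 0, 0, 0],
    [0, 0, 0, 0],
    [0, 0, 0, 0]
  ]
}}

```text
clock: 26.95
tcp_pos: [0.6605, -0.0708, 0.0634]
tcp_rot: [180.0, -0.0, 90.1]
contact_force: [0.7, -0.1, -0.3]
finger_gap: 0.0223
```

Call:
{"op": "apply_moves", "data": {
  "targets": [
    [-0.04, -0.02, 0.2, 0],
    [-0.04, -0.02, 0.4, 0],
    [-0.04, -0.02, 0.6, 0],
    [-0.04, -0.02, 0.8, 0],
    [-0.04, -0.02, 0.9, 0]
  ]
}}

```text
clock: 27.37
tcp_pos: [0.6594, -0.0727, 0.0394]
tcp_rot: [-179.9, -0.0, 90.0]
contact_force: [0.5, 0.4, -1.4]
finger_gap: 0.0224
```

Call:
{"op": "apply_moves", "data": {
  "targets": [
    [0, 0, 0.08, 0],
    [0, 0, 0.16, 0],
    [0, 0, 0.2, 0],
    [0, 0, 0.2, 0]
  ]
}}

```text
clock: 27.7
tcp_pos: [0.6599, -0.0727, 0.0355]
tcp_rot: [-180.0, -0.0, 90.0]
contact_force: [0.3, 0.4, -0.2]
finger_gap: 0.0227
```

Call:
{"op": "apply_moves", "data": {
  "targets": [
    [0, 0, 0.08, 0],
    [0, 0, 0.16, 0],
    [0, 0, 0.16, 0]
  ]
}}

```text
clock: 27.95
tcp_pos: [0.6598, -0.0727, 0.0313]
tcp_rot: [-180.0, -0.0, 90.0]
contact_force: [0.8, -0.1, -0.2]
finger_gap: 0.0225
```

Call:
{"op": "apply_moves", "data": {
  "targets": [
    [0, 0, 0.08, 0],
    [0, 0, 0.12, 0],
    [0, 0, 0.12, 0]
  ]
}}

```text
clock: 28.2
tcp_pos: [0.6598, -0.0727, 0.0283]
tcp_rot: [-180.0, -0.0, 90.0]
contact_force: [-0.5, 0.4, -0.4]
finger_gap: 0.0222
```

Call:
{"op": "apply_moves", "data": {
  "targets": [
    [0.03, 0, 0.08, 0],
    [0.03, 0, 0.2, 0],
    [0.03, 0, 0.3, 0],
    [0.03, 0, 0.3, 0]
  ]
}}

```text
clock: 28.53
tcp_pos: [0.6595, -0.0719, 0.0203]
tcp_rot: [-179.9, -0.0, 90.0]
contact_force: [0.6, 0.4, -0.6]
finger_gap: 0.0224
```

Call:
{"op": "apply_moves", "data": {
  "targets": [
    [0, 0, 0.12, 0],
    [0, 0, 0.25, 0],
    [0, 0, 0.4, 0],
    [0, 0, 0.5, 0],
    [0, 0, 0.5, 0]
  ]
}}

```text
clock: 28.95
tcp_pos: [0.6595, -0.0719, 0.0077]
tcp_rot: [-179.9, -0.0, 90.0]
contact_force: [-0.2, 0.7, -0.8]
finger_gap: 0.0224
```

Call:
{"op": "apply_moves", "data": {
  "targets": [
    [0, 0, 0.08, 0],
    [0, 0, 0.16, 0],
    [0, 0, 0.22, 0],
    [0, 0, 0.22, 0]
  ]
}}

```text
clock: 29.28
tcp_pos: [0.6598, -0.072, 0.0028]
tcp_rot: [-180.0, -0.0, 90.0]
contact_force: [0.4, 0.6, -0.8]
finger_gap: 0.0219
```

Call:
{"op": "apply_moves", "data": {
  "targets": [
    [0, 0, 0.04, 0],
    [0, 0, 0.08, 0],
    [0, 0, 0.08, 0]
  ]
}}

```text
clock: 29.53
tcp_pos: [0.66, -0.072, 0.0012]
tcp_rot: [180.0, 0.0, 90.0]
contact_force: [-0.5, 0.2, -0.2]
finger_gap: 0.0227
```

Call:
{"op": "apply_moves", "data": {
  "targets": [
    [0, 0, 0.04, 0],
    [0, 0, 0.08, 0],
    [0, 0, 0.08, 0]
  ]
}}

```text
clock: 29.78
tcp_pos: [0.6601, -0.072, 0.001]
tcp_rot: [179.9, 0.0, 90.0]
contact_force: [-5.8, -0.4, 11.6]
finger_gap: 0.0217
```

```bash
python3 look.py c22 .66 -.07 .04
```

```text
29.7833 [ 0.6601 -0.072   0.001 ] [-5.8 -0.4 11.6] 0.0217
```

View pics/c22.png

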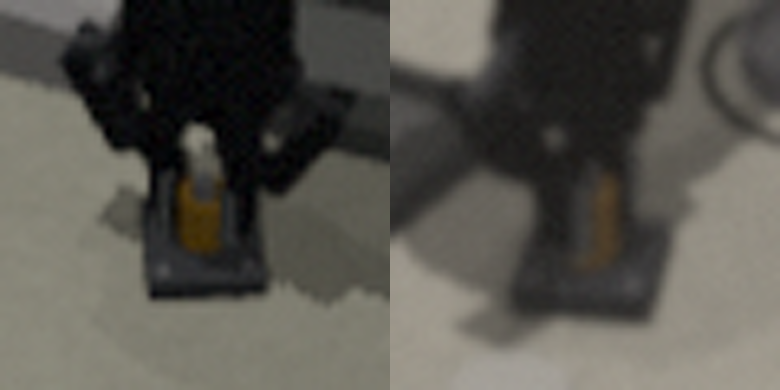

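Call:
{"op": "apply_moves", "data": {
  "targets": [
    [0, 0, -0.4, 0],
    [0, 0, -1.0, 0],
    [0, 0, -1.7, 0],
    [0, 0, -2.3, 0],
    [0, 0, -2.6, 0]
  ]
}}

```text
clock: 30.3
tcp_pos: [0.6608, -0.072, 0.0668]
tcp_rot: [179.8, 0.0, 90.0]
contact_force: [0.2, 0.4, 1.0]
finger_gap: 0.0223
```

```bash
python3 look.py c23 .46 -.065 .02; python3 plan.py "[[0.459,-0.046,0.045,90]]" 32 
```

```text
30.3 [ 0.6608 -0.072   0.0668] [0.2 0.4 1. ] 0.0223
[[0.15, -1.15, 0.12, 0.0], [0.3, -2.31, 0.24, 0.0], [0.45, -3.46, 0.36, 0.0], [0.6, -4.61, 0.48, 0.0], [0.75, -5.77, 0.6, 0.0]]
[[0.15, -1.15, 0.12, 0.0], [0.3, -2.31, 0.24, 0.0]]
end [ 0.4589 -0.0459  0.045 ] 90.02
```

View pics/c23.png

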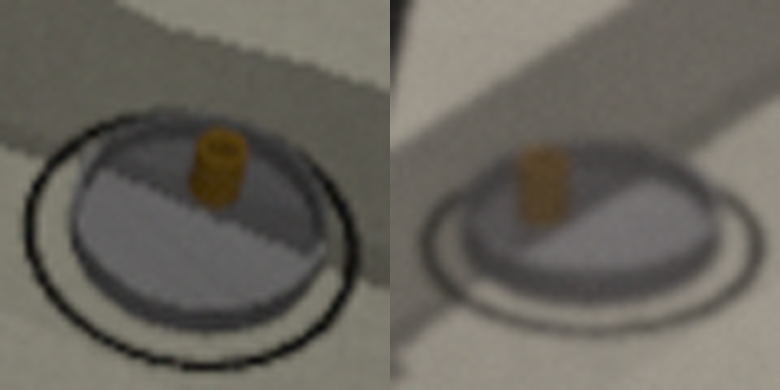

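Dish is in the ring with collar 1 standing in it. Bring collar 2.

Call:
{"op": "apply_moves", "data": {
  "targets": [
    [0.15, -1.15, 0.1, 0.0],
    [0.3, -2.5, 0.24, 0.0],
    [0.5, -3.9, 0.36, 0.0],
    [0.7, -5.3, 0.48, 0.0],
    [0.85, -6.5, 0.6, 0.0]
  ]
}}

```text
clock: 30.82
tcp_pos: [0.4946, -0.0504, 0.0475]
tcp_rot: [-179.9, -0.0, 90.0]
contact_force: [0.3, -0.3, 0.5]
finger_gap: 0.0222
```

Call:
{"op": "apply_moves", "data": {
  "targets": [
    [0.15, -1.1, 0.12, 0.0],
    [0.2, -1.56, 0.24, 0.0],
    [0.2, -1.58, 0.5, 0.0],
    [0.2, -1.58, 0.9, 0.0],
    [0.2, -1.58, 1.2, 0.0]
  ]
}}

```text
clock: 31.23
tcp_pos: [0.4583, -0.0459, 0.0178]
tcp_rot: [-180.0, -0.0, 90.0]
contact_force: [0.0, -0.6, -0.4]
finger_gap: 0.0226
```

Call:
{"op": "apply_moves", "data": {
  "targets": [
    [0, 0, 0.2, 0],
    [0, 0, 0.5, 0],
    [0, 0, 0.7, 0],
    [0, 0, 0.8, 0],
    [0, 0, 0.8, 0]
  ]
}}

```text
clock: 31.65
tcp_pos: [0.4576, -0.0458, -0.0017]
tcp_rot: [-179.9, -0.0, 90.0]
contact_force: [-1.1, 0.1, -0.3]
finger_gap: 0.0224
```

```bash
python3 look.py c24 .46 -.065 .03; python3 wl.py w24 .03
```

```text
31.65 [ 0.4576 -0.0458 -0.0017] [-1.1  0.1 -0.3] 0.0224
31.75 [ 0.4581 -0.0458 -0.0007] [180.     0.    90.03]
brass px 260.0 277.0 r 54.4 world@ 0.03 [ 0.4582 -0.0582  0.03  ] diam 48.7
```

View pics/w24.png

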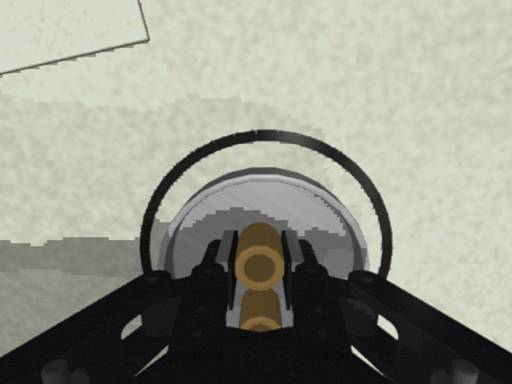

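View pics/c24.png

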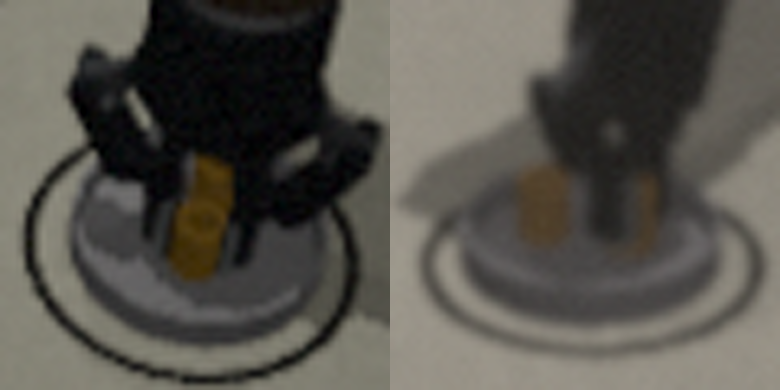

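Call:
{"op": "apply_moves", "data": {
  "targets": [
    [0, 0, 0.1, 0],
    [0, 0, 0.2, 0],
    [0, 0, 0.3, 0],
    [0, 0, 0.31, 0],
    [0, 0, 0.31, 0]
  ]
}}

```text
clock: 32.22
tcp_pos: [0.4578, -0.0458, -0.0087]
tcp_rot: [-180.0, -0.0, 90.0]
contact_force: [-0.4, -0.1, -0.1]
finger_gap: 0.0223
```

Call:
{"op": "apply_moves", "data": {
  "targets": [
    [0, 0, 0, 0],
    [0, 0, 0, 0],
    [0, 0, 0, 0]
  ],
  "jaw": 0.42
}}

```text
clock: 32.47
tcp_pos: [0.458, -0.0458, -0.0084]
tcp_rot: [180.0, 0.0, 90.0]
contact_force: [0.5, 0.9, -0.3]
finger_gap: 0.0359
```

Call:
{"op": "apply_moves", "data": {
  "targets": [
    [0, 0, -0.3, 0],
    [0, 0, -1.0, 0],
    [0, 0, -2.0, 0],
    [0, 0, -3.0, 0],
    [0, 0, -3.4, 0]
  ]
}}

```text
clock: 32.88
tcp_pos: [0.4592, -0.0459, 0.0803]
tcp_rot: [179.8, 0.0, 90.0]
contact_force: [1.6, 0.5, 1.0]
finger_gap: 0.0358
```

```bash
python3 look.py c25 .46 -.065 .02; python3 plan.py "[[0.678,0.09,0.07,90]]" 36 
```

```text
32.8833 [ 0.4592 -0.0459  0.0803] [1.6 0.5 1. ] 0.0358
[[0.68, 1.09, 0.04, 0.0], [1.36, 2.19, 0.09, 0.0], [2.04, 3.28, 0.13, 0.0], [2.72, 4.38, 0.17, 0.0], [3.4, 5.47, 0.22, 0.0]]
[[0.68, 1.09, 0.04, 0.0], [1.36, 2.19, 0.08, 0.0], [2.03, 3.28, 0.13, 0.0]]
end [0.6779 0.0899 0.0699] 90.03
```

View pics/c25.png

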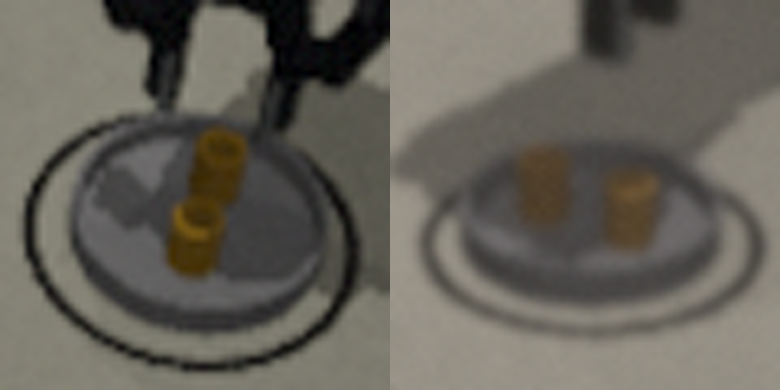

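Both stand in the dish. Now the third collar.

Call:
{"op": "apply_moves", "data": {
  "targets": [
    [0.68, 1.09, 0.04, 0.0],
    [1.4, 2.3, 0.09, 0.0],
    [2.2, 3.6, 0.13, 0.0],
    [3.0, 4.9, 0.17, 0.0],
    [3.9, 6.3, 0.22, 0.0]
  ],
  "jaw": 0.55
}}

```text
clock: 33.4
tcp_pos: [0.6159, 0.0525, 0.0692]
tcp_rot: [-179.9, 0.0, 90.0]
contact_force: [0.6, -0.9, 1.4]
finger_gap: 0.047
```

Call:
{"op": "apply_moves", "data": {
  "targets": [
    [0.8, 1.2, 0.04, 0.0],
    [1.4, 2.2, 0.08, 0.0],
    [1.53, 2.45, 0.13, 0.0],
    [1.53, 2.45, 0.13, 0.0],
    [1.53, 2.45, 0.13, 0.0]
  ]
}}

```text
clock: 33.82
tcp_pos: [0.6755, 0.0897, 0.0659]
tcp_rot: [-179.8, 0.0, 90.0]
contact_force: [-0.0, 0.0, -0.1]
finger_gap: 0.047
```

Call:
{"op": "apply_moves", "data": {
  "targets": [
    [0, 0, 0, 0],
    [0, 0, 0, 0],
    [0, 0, 0, 0]
  ]
}}

```text
clock: 34.07
tcp_pos: [0.6761, 0.0893, 0.0684]
tcp_rot: [180.0, -0.0, 90.0]
contact_force: [0.5, 0.3, 1.1]
finger_gap: 0.0472
```

```bash
python3 wl.py w26 0.03; python3 - <<'E'
from h import *
cv2.imwrite('pics/s26.png',get_image('side'))
E
```

```text
34.0667 [0.6761 0.0893 0.0684] [179.96  -0.    89.98]
brass px 266.6 108.8 r 18.0 world@ 0.03 [0.6806 0.1592 0.03  ] diam 24.6
```

View pics/w26.png

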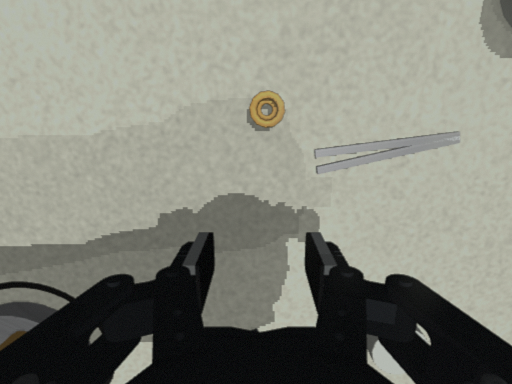

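View pics/s26.png

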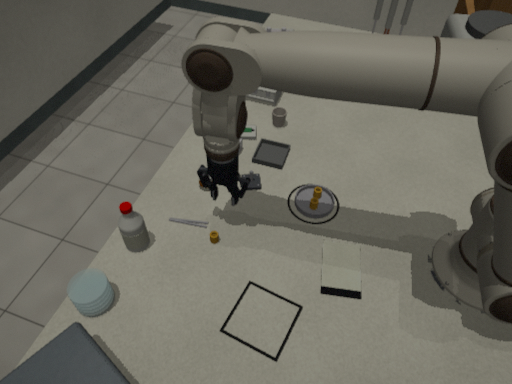

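```bash
python3 plan.py "[[0.6806,0.1594,0.05,90],[0.6806,0.1594,-0.013,90]]" 15
```

```text
[[0.56, 0.03, 0.15, 0.0], [1.12, 0.07, 0.29, 0.0], [1.68, 0.1, 0.44, 0.0], [2.24, 0.14, 0.59, 0.0], [2.8, 0.17, 0.74, 0.0]]
[[0.0, 0.0, 0.5, 0.0], [0.0, 0.0, 1.01, 0.0], [0.0, 0.0, 1.51, 0.0], [0.0, 0.0, 2.01, 0.0], [0.0, 0.0, 2.52, 0.0]]
end [ 0.6806  0.1595 -0.0131] 89.99
```

Call:
{"op": "apply_moves", "data": {
  "targets": [
    [0.6, 0.03, 0.15, 0.0],
    [1.3, 0.07, 0.29, 0.0],
    [2.0, 0.1, 0.44, 0.0],
    [2.6, 0.14, 0.59, 0.0],
    [2.8, 0.17, 0.65, 0.0]
  ]
}}

```text
clock: 34.58
tcp_pos: [0.6802, 0.1635, 0.0502]
tcp_rot: [-179.9, -0.0, 90.2]
contact_force: [-0.6, 0.1, -0.5]
finger_gap: 0.0468
```

Call:
{"op": "apply_moves", "data": {
  "targets": [
    [0.0, 0.0, 0.3, 0.0],
    [0.0, 0.0, 0.9, 0.0],
    [0.0, 0.0, 1.6, 0.0],
    [0.0, 0.0, 2.2, 0.0],
    [0.0, 0.0, 2.5, 0.0]
  ]
}}

```text
clock: 35.0
tcp_pos: [0.6797, 0.1594, -0.0139]
tcp_rot: [-179.8, 0.1, 90.0]
contact_force: [-0.2, 0.2, 0.0]
finger_gap: 0.0471
```

Call:
{"op": "apply_moves", "data": {
  "targets": [
    [0, 0, 0, 0],
    [0, 0, 0, 0],
    [0, 0, 0, 0]
  ]
}}

```text
clock: 35.25
tcp_pos: [0.6814, 0.16, -0.01]
tcp_rot: [179.9, -0.0, 90.0]
contact_force: [0.4, 0.4, 0.6]
finger_gap: 0.0472
```

```bash
python3 wl.py w27 .03
```

```text
35.25 [ 0.6814  0.16   -0.01  ] [ 1.7992e+02 -2.0000e-02  9.0020e+01]
brass px 258.5 253.5 r 32.7 world@ 0.03 [0.6807 0.1653 0.03  ] diam 27.3
```

View pics/w27.png

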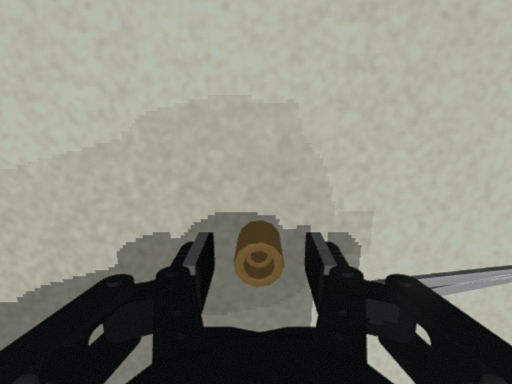

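Lower 3 mm, grip, lift.

Call:
{"op": "apply_moves", "data": {
  "targets": [
    [0, 0, 0.1, 0],
    [0, 0, 0.1, 0]
  ]
}}

```text
clock: 35.47
tcp_pos: [0.6811, 0.1601, -0.0131]
tcp_rot: [180.0, -0.0, 90.0]
contact_force: [-0.4, 0.6, -0.1]
finger_gap: 0.0466
```

Call:
{"op": "apply_moves", "data": {
  "targets": [
    [0, 0, 0, 0],
    [0, 0, 0, 0],
    [0, 0, 0, 0],
    [0, 0, 0, 0],
    [0, 0, 0, 0]
  ],
  "jaw": 0
}}

```text
clock: 35.88
tcp_pos: [0.681, 0.1601, -0.0132]
tcp_rot: [180.0, -0.0, 90.0]
contact_force: [-0.9, -0.3, 2.4]
finger_gap: 0.0223
```

Call:
{"op": "apply_moves", "data": {
  "targets": [
    [0, 0, -0.3, 0],
    [0, 0, -0.9, 0],
    [0, 0, -1.8, 0],
    [0, 0, -2.7, 0],
    [0, 0, -3.2, 0]
  ]
}}

```text
clock: 36.3
tcp_pos: [0.6815, 0.1602, 0.0696]
tcp_rot: [179.9, -0.0, 90.0]
contact_force: [-0.5, 0.6, -0.0]
finger_gap: 0.0226
```

Call:
{"op": "apply_moves", "data": {
  "targets": [
    [0, 0, 0, 0],
    [0, 0, 0, 0]
  ]
}}

```text
clock: 36.47
tcp_pos: [0.6811, 0.1601, 0.0667]
tcp_rot: [179.9, -0.0, 90.0]
contact_force: [-0.7, -0.7, -0.3]
finger_gap: 0.0226
```

```bash
python3 wl.py w28 .1; python3 - <<'E'
from h import *
im=cv2.imread('pics/w28.png');cv2.imwrite('pics/w28z.png',cv2.resize(im[210:300,210:310],(700,630),interpolation=cv2.INTER_CUBIC))
E
python3 plan.py "[[0.66,-0.0712,0.065,90]]" 35
```

```text
36.4667 [0.6811 0.1601 0.0667] [ 1.7994e+02 -1.0000e-02  9.0030e+01]
brass px 259.0 256.5 r 33.6 world@ 0.1 [0.6807 0.1605 0.1   ] diam 29.6
[[-1.32, -0.12, 0.0, 0.0], [-2.64, -0.24, 0.0, 0.0], [-3.96, -0.35, 0.01, 0.0], [-5.28, -0.47, 0.01, 0.0], [-6.61, -0.59, 0.01, 0.0]]
[[-1.32, -0.12, 0.0, 0.0], [-2.64, -0.24, 0.0, 0.0]]
end [ 0.6599 -0.0713  0.0651] 90.03
```

View pics/w28z.png

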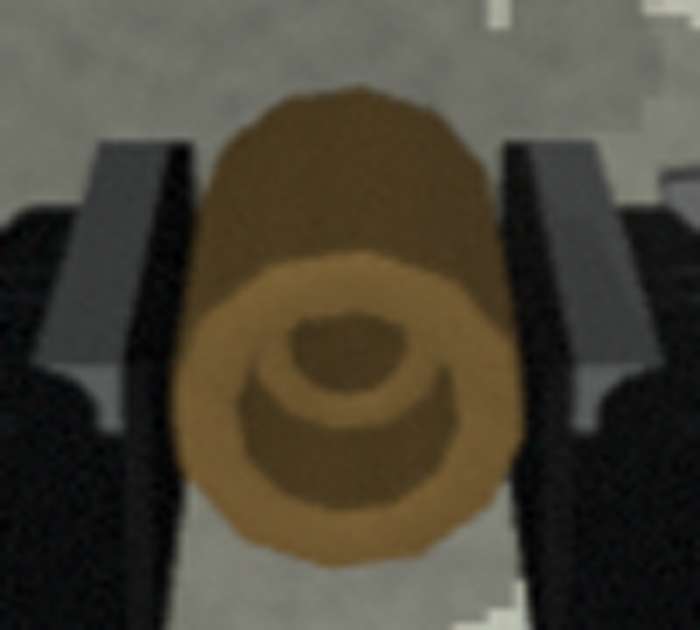

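Call:
{"op": "apply_moves", "data": {
  "targets": [
    [-1.32, -0.12, 0.0, 0.0],
    [-2.7, -0.24, 0.0, 0.0],
    [-4.2, -0.38, 0.01, 0.0],
    [-5.7, -0.51, 0.01, 0.0],
    [-7.1, -0.63, 0.01, 0.0]
  ]
}}

```text
clock: 36.93
tcp_pos: [0.6637, -0.0192, 0.064]
tcp_rot: [-179.8, 0.0, 90.0]
contact_force: [1.4, 0.1, 0.2]
finger_gap: 0.0223
```

Call:
{"op": "apply_moves", "data": {
  "targets": [
    [-1.2, -0.12, 0.0, 0.0],
    [-1.9, -0.18, 0.0, 0.0],
    [-2.15, -0.2, 0, 0],
    [-2.15, -0.2, 0, 0],
    [-2.15, -0.2, 0, 0]
  ]
}}

```text
clock: 37.35
tcp_pos: [0.6597, -0.0707, 0.065]
tcp_rot: [-179.9, -0.0, 90.0]
contact_force: [0.6, 0.4, -0.1]
finger_gap: 0.0227
```

Call:
{"op": "apply_moves", "data": {
  "targets": [
    [0, 0, 0, 0],
    [0, 0, 0, 0],
    [0, 0, 0, 0],
    [0, 0, 0, 0]
  ]
}}

```text
clock: 37.68
tcp_pos: [0.6603, -0.0704, 0.0662]
tcp_rot: [-180.0, -0.0, 90.1]
contact_force: [-0.9, 0.7, -0.1]
finger_gap: 0.0226
```

Call:
{"op": "apply_moves", "data": {
  "targets": [
    [-0.02, 0, 0.2, 0],
    [-0.02, 0, 0.4, 0],
    [-0.02, 0, 0.6, 0],
    [-0.02, 0, 0.8, 0],
    [-0.02, 0, 1.0, 0]
  ]
}}

```text
clock: 38.1
tcp_pos: [0.6599, -0.0717, 0.0403]
tcp_rot: [-180.0, -0.0, 90.0]
contact_force: [0.4, 0.2, -0.8]
finger_gap: 0.0225
```

Call:
{"op": "apply_moves", "data": {
  "targets": [
    [0, 0, 0.08, 0],
    [0, 0, 0.16, 0],
    [0, 0, 0.2, 0],
    [0, 0, 0.2, 0]
  ]
}}

```text
clock: 38.43
tcp_pos: [0.6601, -0.0717, 0.036]
tcp_rot: [-180.0, -0.0, 90.0]
contact_force: [-0.1, -1.0, -0.8]
finger_gap: 0.0227
```

Call:
{"op": "apply_moves", "data": {
  "targets": [
    [0, 0, 0.08, 0],
    [0, 0, 0.12, 0],
    [0, 0, 0.12, 0]
  ]
}}

```text
clock: 38.68
tcp_pos: [0.6601, -0.0717, 0.0331]
tcp_rot: [-180.0, -0.0, 90.0]
contact_force: [-0.1, 0.6, -0.7]
finger_gap: 0.0222
```

Call:
{"op": "apply_moves", "data": {
  "targets": [
    [0, 0, 0.04, 0],
    [0, 0, 0.08, 0],
    [0, 0, 0.08, 0]
  ]
}}

```text
clock: 38.93
tcp_pos: [0.6601, -0.0717, 0.031]
tcp_rot: [-180.0, -0.0, 90.0]
contact_force: [0.5, -1.1, -0.6]
finger_gap: 0.0225
```

Call:
{"op": "apply_moves", "data": {
  "targets": [
    [0, 0, 0.04, 0],
    [0, 0, 0.08, 0],
    [0, 0, 0.08, 0]
  ]
}}

```text
clock: 39.18
tcp_pos: [0.6603, -0.0718, 0.0306]
tcp_rot: [179.9, 0.0, 90.0]
contact_force: [-3.1, -0.2, 8.1]
finger_gap: 0.0225
```

Call:
{"op": "apply_moves", "data": {
  "targets": [
    [0, 0, 0.03, 0],
    [0, 0, 0.06, 0],
    [0, 0, 0.06, 0]
  ]
}}

```text
clock: 39.43
tcp_pos: [0.6605, -0.0718, 0.0303]
tcp_rot: [179.9, 0.0, 90.0]
contact_force: [-7.6, -0.1, 15.5]
finger_gap: 0.0224
```

```bash
python3 look.py c29 .66 -.07 .04
```

```text
39.4333 [ 0.6605 -0.0718  0.0303] [-7.6 -0.1 15.5] 0.0224
```

View pics/c29.png

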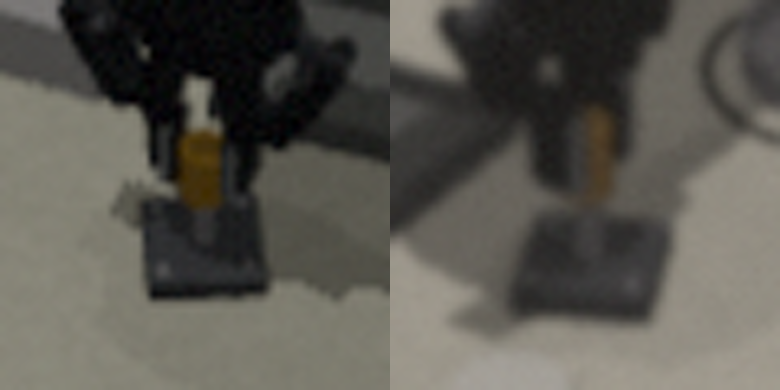

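Call:
{"op": "apply_moves", "data": {
  "targets": [
    [0, 0, -0.4, 0],
    [0, 0, -0.8, 0],
    [0, 0, -1.3, 0],
    [0, 0, -1.5, 0],
    [0, 0, -1.5, 0]
  ]
}}

```text
clock: 39.95
tcp_pos: [0.6612, -0.0718, 0.0674]
tcp_rot: [179.8, 0.0, 90.0]
contact_force: [-0.5, 0.8, -0.7]
finger_gap: 0.0229
```

```bash
python3 wl.py w30 .03; python3 plan.py "[[0.645,-0.203,0.05,90]]" 30
```

```text
39.95 [ 0.6612 -0.0718  0.0674] [1.7983e+02 2.0000e-02 9.0030e+01]
brass px 259.0 256.5 r 33.6 world@ 0.03 [ 0.661  -0.1081  0.03  ] diam 45.7
brass px 7.0 227.0 r 17.5 world@ 0.03 [ 0.4784 -0.0845  0.03  ] diam 23.7
brass px 0.0 170.5 r 13.5 world@ 0.03 [ 0.483 -0.043  0.03 ] diam 18.3
brass px 423.0 126.5 r 34.6 world@ 0.03 [ 0.7697 -0.0131  0.03  ] diam 46.9
[[-1.05, -0.13, 0.13, 0.0], [-2.1, -0.25, 0.26, 0.0], [-3.15, -0.38, 0.39, 0.0], [-4.2, -0.51, 0.52, 0.0], [-5.25, -0.63, 0.65, 0.0]]
end [ 0.6451 -0.2031  0.0499] 90.03
```

View pics/w30.png

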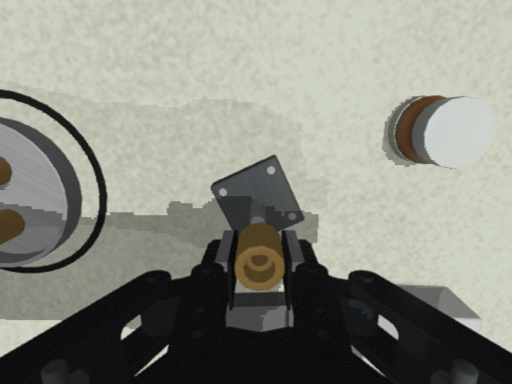

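Call:
{"op": "apply_moves", "data": {
  "targets": [
    [-0.9, -0.13, 0.05, 0.0],
    [-2.1, -0.25, 0.15, 0.0],
    [-3.4, -0.41, 0.3, 0.0],
    [-4.6, -0.55, 0.45, 0.0],
    [-5.25, -0.63, 0.65, 0.0]
  ]
}}

```text
clock: 40.42
tcp_pos: [0.6437, -0.2059, 0.0481]
tcp_rot: [-180.0, 0.0, 89.9]
contact_force: [0.1, 0.0, -0.3]
finger_gap: 0.0225
```

Call:
{"op": "apply_moves", "data": {
  "targets": [
    [0, 0, 0, 0],
    [0, 0, 0.2, 0],
    [0, 0, 0.5, 0],
    [0, 0, 0.8, 0],
    [0, 0, 0.9, 0]
  ]
}}

```text
clock: 40.83
tcp_pos: [0.644, -0.2015, 0.0245]
tcp_rot: [-179.9, -0.0, 90.1]
contact_force: [0.6, 0.9, -0.5]
finger_gap: 0.0222
```

```bash
python3 look.py c31 .645 -.203 .03; python3 wl.py w31 .03;
```

```text
40.8333 [ 0.644  -0.2015  0.0245] [ 0.6  0.9 -0.5] 0.0222
40.9333 [ 0.6441 -0.2018  0.0253] [-1.799e+02 -3.000e-02  9.010e+01]
brass px 259.3 256.6 r 33.8 world@ 0.03 [ 0.6439 -0.2164  0.03  ] diam 36.3
```

View pics/c31.png

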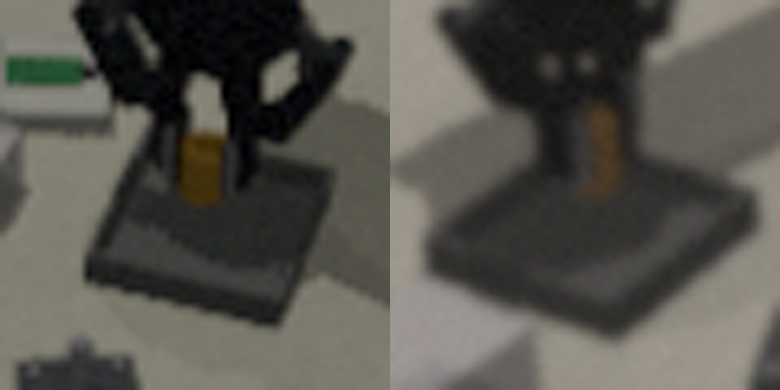

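View pics/w31.png

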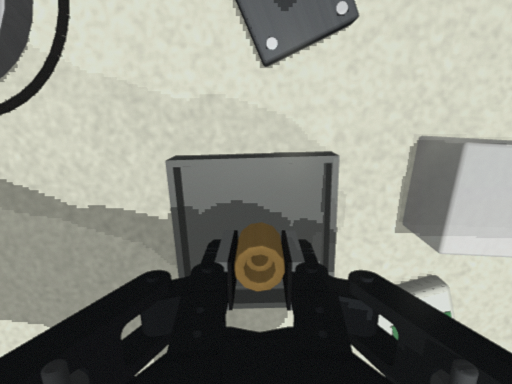

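Call:
{"op": "apply_moves", "data": {
  "targets": [
    [0, -0.1, 0.3, 0],
    [0, -0.1, 0.6, 0],
    [0, -0.1, 0.9, 0],
    [0, -0.1, 1.2, 0],
    [0, -0.1, 1.3, 0]
  ]
}}

```text
clock: 41.4
tcp_pos: [0.6412, -0.2027, -0.0081]
tcp_rot: [-179.9, -0.0, 90.0]
contact_force: [-0.2, -0.1, -1.0]
finger_gap: 0.0227
```

Call:
{"op": "apply_moves", "data": {
  "targets": [
    [0, 0, 0.04, 0],
    [0, 0, 0.06, 0],
    [0, 0, 0.06, 0]
  ]
}}

```text
clock: 41.65
tcp_pos: [0.6421, -0.203, -0.0074]
tcp_rot: [180.0, 0.0, 90.0]
contact_force: [-0.9, -0.3, -0.8]
finger_gap: 0.0224
```

Call:
{"op": "apply_moves", "data": {
  "targets": [
    [0, 0, 0, 0],
    [0, 0, 0, 0],
    [0, 0, 0, 0]
  ],
  "jaw": 0.45
}}

```text
clock: 41.9
tcp_pos: [0.6422, -0.203, -0.0071]
tcp_rot: [180.0, 0.0, 90.0]
contact_force: [-0.6, -0.0, 0.4]
finger_gap: 0.0388
```

Call:
{"op": "apply_moves", "data": {
  "targets": [
    [0, 0, -0.3, 0],
    [0, 0, -1.0, 0],
    [0, 0, -2.2, 0],
    [0, 0, -3.6, 0],
    [0, 0, -4.6, 0]
  ]
}}

```text
clock: 42.32
tcp_pos: [0.6423, -0.2031, 0.1111]
tcp_rot: [179.9, 0.0, 90.0]
contact_force: [0.9, -0.2, 1.2]
finger_gap: 0.0386
```

```bash
python3 wl.py w32 .03; python3 - <<'E'
from h import *
cv2.imwrite('pics/s32.png',get_image('side'))
E
```

```text
42.3167 [ 0.6423 -0.2031  0.1111] [1.7987e+02 4.0000e-02 9.0030e+01]
brass px 259.0 193.0 r 16.1 world@ 0.03 [ 0.6421 -0.2021  0.03  ] diam 26.7
brass px 25.5 49.5 r 29.3 world@ 0.03 [ 0.466  -0.0901  0.03  ] diam 48.5
brass px 20.0 1.0 r 20.0 world@ 0.03 [ 0.4688 -0.0581  0.03  ] diam 33.1
```

View pics/w32.png

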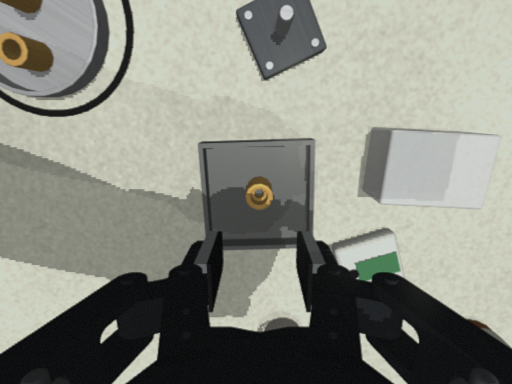

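View pics/s32.png

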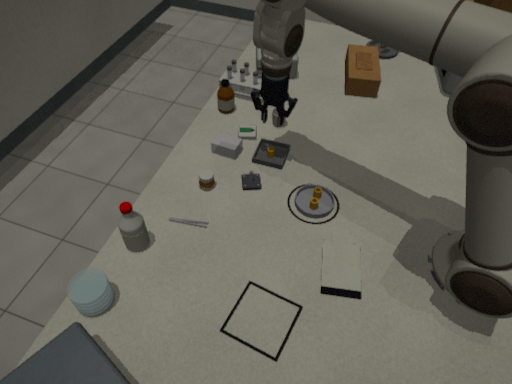

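```bash
python3 - <<'E'
from h import *
c=calibration('wrist')  # reconstruct w24 pose: offset const in tool frame
s=read_state(); off=c['xyz']-s['tcp_pos']
c2=dict(c); c2['xyz']=np.array([.4581,-.0458,-.0007])+off; c2['attitude']=np.array([-15.57,.03,.03])
for p in((148,38),(0,73),(138,0)): print(onz(c2,*p,0),onz(c2,*p,.006))
cs=calibration('side')
im=cv2.imread('pics/s32.png');cv2.imwrite('pics/s32z.png',cv2.resize(im[170:310,280:400],(600,700),interpolation=cv2.INTER_CUBIC))
E
```

```text
[0.40091148 0.05770553 0.        ] [0.40295986 0.05638877 0.006     ]
[0.32353219 0.04147633 0.        ] [0.32844406 0.04076015 0.006     ]
[0.39775838 0.0742624  0.        ] [0.39992345 0.07233294 0.006     ]
```

View pics/s32z.png

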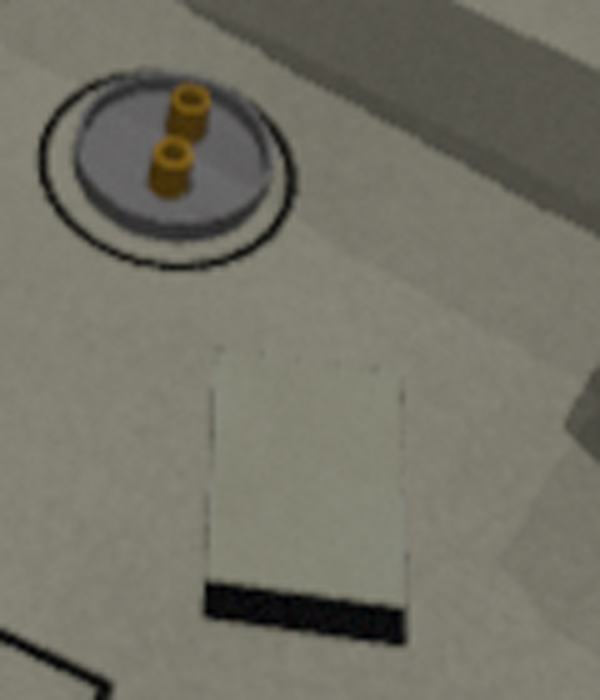

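```bash
python3 plan.py "[[0.442,-0.155,0.09,78]]" 35
```

```text
[[0.32, -1.35, 0.16, 0.33], [0.65, -2.7, 0.32, 0.67], [0.97, -4.04, 0.48, 1.0], [1.3, -5.39, 0.64, 1.34], [1.62, -6.74, 0.8, 1.67]]
[[0.09, -1.38, 0.16, 0.33]]
end [ 0.4421 -0.155   0.0901] 78.03
```

Call:
{"op": "apply_moves", "data": {
  "targets": [
    [0.32, -1.2, 0.16, 0.33],
    [0.65, -2.6, 0.32, 0.67],
    [0.97, -4.04, 0.48, 1.0],
    [1.3, -5.39, 0.64, 1.34],
    [1.62, -6.74, 0.8, 1.67]
  ],
  "jaw": 1
}}

```text
clock: 42.83
tcp_pos: [0.4716, -0.162, 0.0868]
tcp_rot: [-180.0, -0.0, 79.9]
contact_force: [-0.2, 0.1, 1.0]
finger_gap: 0.0856
```

Call:
{"op": "apply_moves", "data": {
  "targets": [
    [0.06, -0.9, 0.1, 0.2],
    [0.09, -1.38, 0.3, 0.33],
    [0.09, -1.38, 0.8, 0.33],
    [0.09, -1.38, 1.4, 0.33],
    [0.09, -1.38, 2.0, 0.33]
  ]
}}

```text
clock: 43.25
tcp_pos: [0.4405, -0.1546, 0.0367]
tcp_rot: [179.9, 0.0, 78.1]
contact_force: [0.4, 0.0, 0.8]
finger_gap: 0.0855
```

Call:
{"op": "apply_moves", "data": {
  "targets": [
    [0, 0, 0.6, 0],
    [0, 0, 1.2, 0],
    [0, 0, 1.7, 0],
    [0, 0, 1.9, 0],
    [0, 0, 1.9, 0]
  ]
}}

```text
clock: 43.67
tcp_pos: [0.4393, -0.1541, -0.0118]
tcp_rot: [-179.9, -0.0, 78.1]
contact_force: [-0.5, -0.0, -0.5]
finger_gap: 0.0852
```

```bash
python3 look.py c33 .45 -.11 .02; python3 wl.py w33 .034
```

```text
43.6667 [ 0.4393 -0.1541 -0.0118] [-0.5 -0.  -0.5] 0.0852
43.7667 [ 0.4402 -0.1544 -0.0099] [-180.     -0.     78.04]
brass px 270.5 114.5 r 30.4 world@ 0.034 [ 0.458 -0.09   0.034] diam 24.5
brass px 244.5 12.1 r 32.8 world@ 0.034 [ 0.4559 -0.0535  0.034 ] diam 26.5
```

View pics/w33.png

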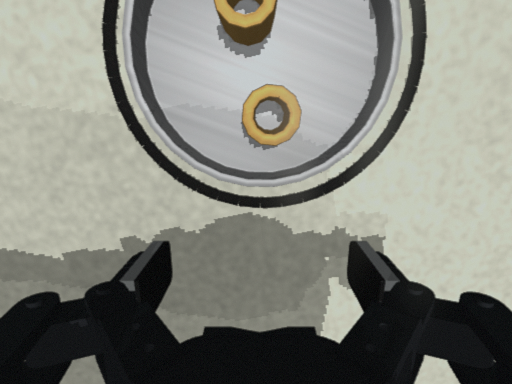

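View pics/c33.png

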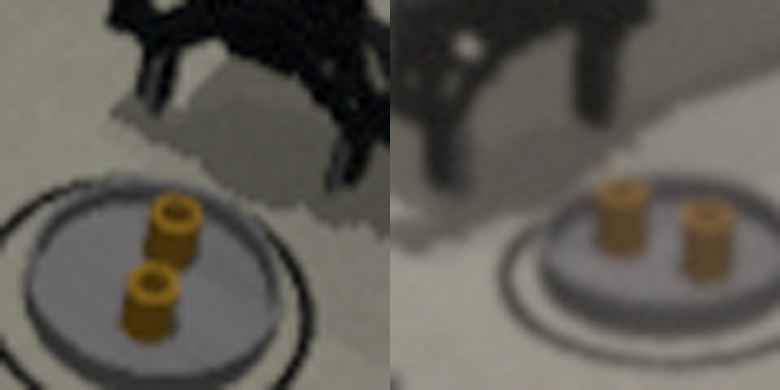

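Call:
{"op": "apply_moves", "data": {
  "targets": [
    [0, 0, 0.25, 0],
    [0, 0, 0.5, 0],
    [0.2, 0, 0.66, 0],
    [0.5, 0, 0.66, 0],
    [0.8, 0, 0.66, 0]
  ]
}}

```text
clock: 44.23
tcp_pos: [0.4439, -0.1341, -0.0269]
tcp_rot: [-180.0, -0.0, 78.0]
contact_force: [-0.9, 0.6, 0.0]
finger_gap: 0.0853
```

Call:
{"op": "apply_moves", "data": {
  "targets": [
    [0.2, 0, 0, 0],
    [0.4, 0, 0, 0],
    [0.6, 0, 0, 0],
    [0.8, 0, 0, 0],
    [1.0, 0, 0, 0]
  ]
}}

```text
clock: 44.65
tcp_pos: [0.4495, -0.11, -0.0264]
tcp_rot: [180.0, 0.0, 78.0]
contact_force: [0.2, -1.7, 0.7]
finger_gap: 0.0853
```

Call:
{"op": "apply_moves", "data": {
  "targets": [
    [0.3, 0, 0, 0],
    [0.6, 0, 0, 0],
    [0.9, 0, 0, 0],
    [1.2, 0, 0, 0],
    [1.5, 0, 0, 0]
  ]
}}

```text
clock: 45.07
tcp_pos: [0.4572, -0.0729, -0.0265]
tcp_rot: [180.0, 0.0, 78.0]
contact_force: [-0.8, -2.9, 2.5]
finger_gap: 0.0852
```

```bash
python3 wl.py w34 .034; python3 look.py c34 .47 -.04 .02
```

```text
45.0667 [ 0.4572 -0.0729 -0.0265] [1.7999e+02 1.0000e-02 7.8030e+01]
brass px 270.5 224.6 r 37.2 world@ 0.034 [ 0.4667 -0.047   0.034 ] diam 25.8
brass px 237.5 119.0 r 35.2 world@ 0.034 [ 0.4633 -0.0075  0.034 ] diam 24.5
45.1167 [ 0.4573 -0.0719 -0.0265] [-0.4  0.3  0.1] 0.0855
```

View pics/w34.png

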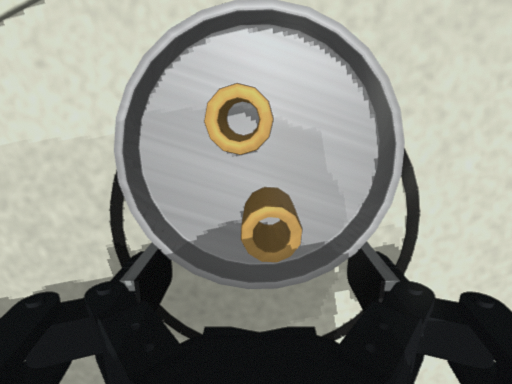

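Call:
{"op": "apply_moves", "data": {
  "targets": [
    [0.2, 0, 0, 0],
    [0.5, 0, 0, 0],
    [0.85, 0, 0, 0],
    [1.2, 0, 0, 0],
    [1.55, 0, 0, 0]
  ]
}}

```text
clock: 45.63
tcp_pos: [0.4651, -0.0348, -0.0266]
tcp_rot: [-180.0, -0.0, 78.0]
contact_force: [-0.8, -2.9, -0.4]
finger_gap: 0.0853
```

Call:
{"op": "apply_moves", "data": {
  "targets": [
    [0.35, 0, 0, 0],
    [0.7, 0, 0, 0],
    [1.05, 0, 0, 0],
    [1.4, 0, 0, 0],
    [1.75, 0, 0, 0]
  ]
}}

```text
clock: 46.05
tcp_pos: [0.4742, 0.008, -0.0266]
tcp_rot: [-180.0, -0.0, 78.0]
contact_force: [-0.8, -1.6, -0.4]
finger_gap: 0.0852
```

Call:
{"op": "apply_moves", "data": {
  "targets": [
    [0.3, 0, 0, 0],
    [0.5, 0, 0, 0],
    [0.65, 0, 0, 0],
    [0.7, 0, 0, 0],
    [0.7, 0, 0, 0]
  ]
}}

```text
clock: 46.47
tcp_pos: [0.4778, 0.0245, -0.0265]
tcp_rot: [-180.0, -0.0, 78.0]
contact_force: [0.5, 0.1, -0.2]
finger_gap: 0.0852
```

```bash
python3 wl.py w35 .034; python3 - <<'E'
from h import *
cv2.imwrite('pics/s35.png',get_image('side'))
E
```

```text
46.4667 [ 0.4778  0.0245 -0.0265] [-1.800e+02 -2.000e-02  7.804e+01]
brass px 270.0 223.7 r 37.2 world@ 0.034 [0.4872 0.0509 0.034 ] diam 25.8
brass px 237.2 117.9 r 35.2 world@ 0.034 [0.4839 0.0903 0.034 ] diam 24.4
```

View pics/s35.png

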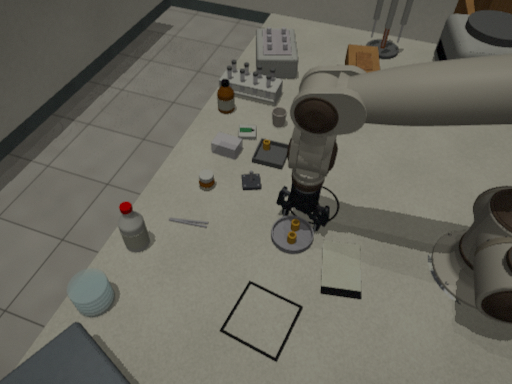

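View pics/w35.png

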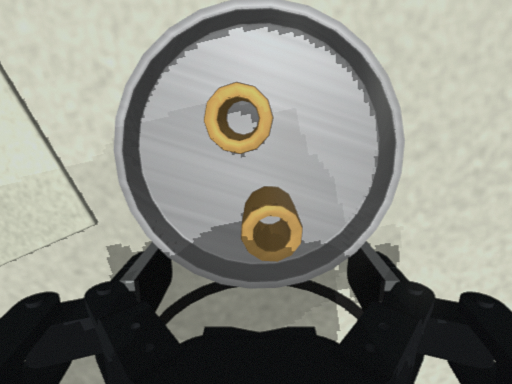

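```bash
python3 plan.py "[[0.4885,0.0,-0.0265,90.5]]" 15 "[0.4730,0.0020,-0.0265,78.0]"; python3 - <<'E'
from h import *
im=cv2.imread('pics/s35.png');a=cv2.resize(im[125:185,235:325],(600,400),interpolation=cv2.INTER_CUBIC);cv2.imwrite('pics/s35z.png',a)
E
```

```text
[[0.03, 0.31, 0.0, -1.04], [0.05, 0.62, 0.0, -2.08]]
end [ 0.4884  0.     -0.0265] 90.48
```

View pics/s35z.png

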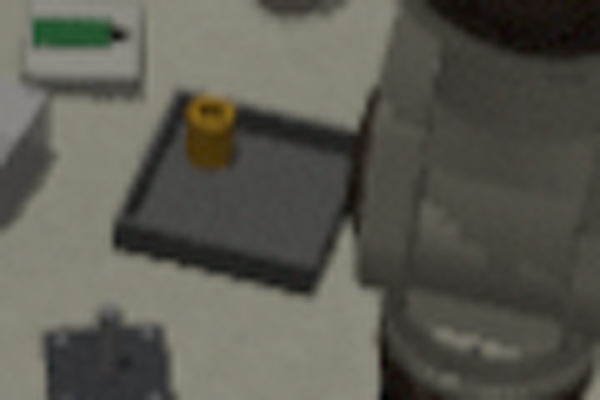

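Call:
{"op": "apply_moves", "data": {
  "targets": [
    [-0.3, 0, 0, 0],
    [-0.6, 0, 0, 0],
    [-0.92, 0, 0, 0],
    [-0.92, 0, 0, 0]
  ]
}}

```text
clock: 46.9
tcp_pos: [0.4726, 0.0001, -0.0265]
tcp_rot: [-180.0, 0.0, 77.9]
contact_force: [0.3, 0.7, 0.2]
finger_gap: 0.0853
```

Call:
{"op": "apply_moves", "data": {
  "targets": [
    [0.02, 0.2, 0.0, -0.6],
    [0.04, 0.4, 0.0, -1.3],
    [0.05, 0.62, 0.0, -2.08],
    [0.05, 0.62, 0.0, -2.08],
    [0.05, 0.62, 0.0, -2.08]
  ]
}}

```text
clock: 47.32
tcp_pos: [0.4883, -0.0006, -0.0266]
tcp_rot: [-180.0, -0.0, 90.3]
contact_force: [-0.0, 0.3, -0.1]
finger_gap: 0.0856
```

```bash
python3 wl.py w36 .034
```

```text
47.3167 [ 0.4883 -0.0006 -0.0266] [-179.98   -0.     90.33]
brass px 257.0 168.5 r 34.5 world@ 0.034 [0.4869 0.048  0.034 ] diam 23.9
brass px 247.5 40.3 r 43.5 world@ 0.034 [0.4837 0.0888 0.034 ] diam 30.2
```

View pics/w36.png

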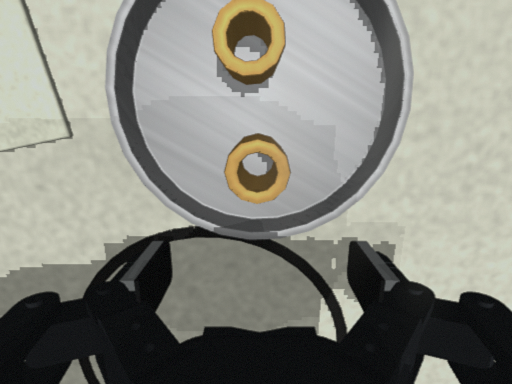

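Call:
{"op": "apply_moves", "data": {
  "targets": [
    [0.15, 0, 0, 0],
    [0.35, 0, 0, 0],
    [0.55, 0, 0, 0],
    [0.75, 0, 0, 0],
    [0.95, 0, 0, 0]
  ]
}}

```text
clock: 47.78
tcp_pos: [0.4881, 0.024, -0.0265]
tcp_rot: [180.0, 0.0, 90.5]
contact_force: [0.4, -3.4, 0.2]
finger_gap: 0.0854
```

Call:
{"op": "apply_moves", "data": {
  "targets": [
    [0.2, 0, 0, 0],
    [0.45, 0, 0, 0],
    [0.75, 0, 0, 0],
    [1.1, 0, 0, 0],
    [1.45, 0, 0, 0]
  ]
}}

```text
clock: 48.2
tcp_pos: [0.4878, 0.0605, -0.0265]
tcp_rot: [180.0, 0.0, 90.5]
contact_force: [0.7, -2.4, 0.3]
finger_gap: 0.0854
```

Call:
{"op": "apply_moves", "data": {
  "targets": [
    [0.4, 0, 0, 0],
    [0.8, 0, 0, 0],
    [1.2, 0, 0, 0],
    [1.6, 0, 0, 0],
    [2.0, 0, 0, 0]
  ]
}}

```text
clock: 48.62
tcp_pos: [0.4873, 0.1108, -0.0266]
tcp_rot: [-180.0, 0.0, 90.5]
contact_force: [0.2, -3.1, 1.3]
finger_gap: 0.0853
```

Call:
{"op": "apply_moves", "data": {
  "targets": [
    [0.4, 0, 0, 0],
    [0.8, 0, 0, 0],
    [1.2, 0, 0, 0],
    [1.6, 0, 0, 0],
    [2.0, 0, 0, 0]
  ]
}}

```text
clock: 49.03
tcp_pos: [0.4869, 0.1607, -0.0266]
tcp_rot: [-180.0, 0.0, 90.5]
contact_force: [0.1, -3.2, 1.3]
finger_gap: 0.0853
```

Call:
{"op": "apply_moves", "data": {
  "targets": [
    [0.4, 0, 0, 0],
    [0.8, 0, 0, 0],
    [1.2, 0, 0, 0],
    [1.6, 0, 0, 0],
    [2.0, 0, 0, 0]
  ]
}}

```text
clock: 49.45
tcp_pos: [0.4865, 0.2107, -0.0266]
tcp_rot: [-180.0, 0.0, 90.5]
contact_force: [-0.2, -3.1, 1.3]
finger_gap: 0.0853
```

```bash
python3 wl.py w37 .034; python3 - <<'E'
from h import *
im=get_image('side');cv2.imwrite('pics/s37.png',im);cv2.imwrite('pics/s37z.png',cv2.resize(im[200:370,180:340],(640,680)[::1],interpolation=cv2.INTER_CUBIC)[:600])
E
```

```text
49.45 [ 0.4865  0.2107 -0.0266] [-179.99    0.     90.51]
brass px 257.0 221.1 r 37.1 world@ 0.034 [0.4851 0.2395 0.034 ] diam 25.7
brass px 248.7 109.7 r 35.7 world@ 0.034 [0.482 0.279 0.034] diam 24.8
```

View pics/s37z.png

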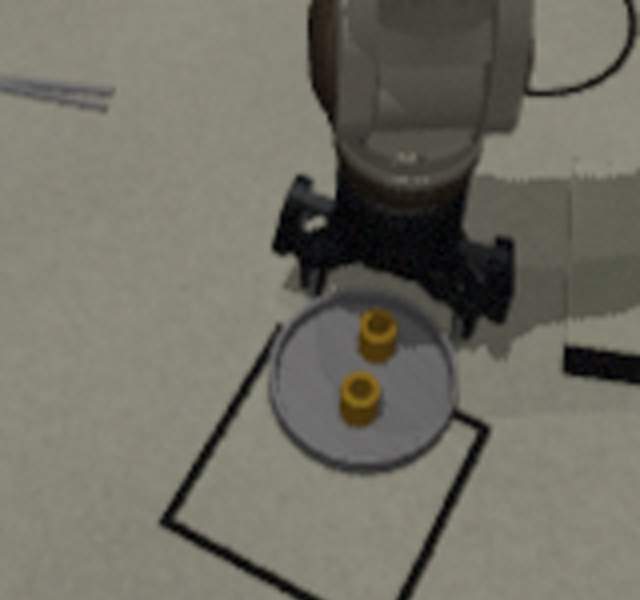

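View pics/w37.png

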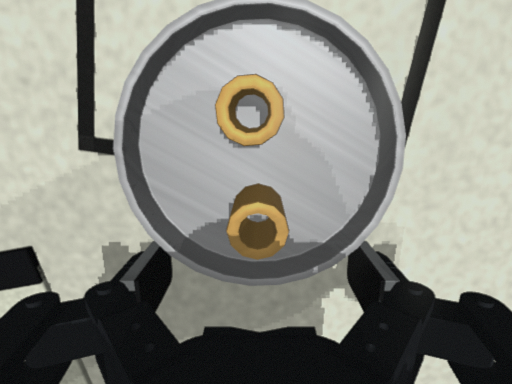

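Call:
{"op": "apply_moves", "data": {
  "targets": [
    [0.4, 0, 0, 0],
    [0.8, 0, 0, 0],
    [1.2, 0, 0, 0],
    [1.5, 0, 0, 0],
    [1.8, 0, 0, 0]
  ]
}}

```text
clock: 49.97
tcp_pos: [0.486, 0.2556, -0.0267]
tcp_rot: [-180.0, 0.0, 90.5]
contact_force: [-0.6, -2.4, -0.0]
finger_gap: 0.085
```

Call:
{"op": "apply_moves", "data": {
  "targets": [
    [0.2, 0, 0, 0],
    [0.4, 0, 0, 0],
    [0.55, 0, 0, 0],
    [0.6, 0, 0, 0],
    [0.6, 0, 0, 0]
  ]
}}

```text
clock: 50.38
tcp_pos: [0.4859, 0.27, -0.0266]
tcp_rot: [-180.0, -0.0, 90.5]
contact_force: [-1.4, -0.3, -0.6]
finger_gap: 0.0854
```

```bash
python3 wl.py w38 .034; python3 - <<'E'
from h import *
c=calibration('side');im=get_image('side');cv2.imwrite('pics/s38.png',im)
cv2.imwrite('pics/s38r.png',rectify(im,c,.36,.62,.2,.46,0,2000))
c=calibration('scene');im=get_image('scene');cv2.imwrite('pics/v38.png',im)
cv2.imwrite('pics/v38r.png',rectify(im,c,.36,.62,.2,.46,0,2000))
E
```

```text
50.3833 [ 0.4859  0.27   -0.0266] [-1.7999e+02 -2.0000e-02  9.0520e+01]
brass px 257.1 222.0 r 37.1 world@ 0.034 [0.4846 0.2985 0.034 ] diam 25.7
brass px 249.0 111.0 r 35.5 world@ 0.034 [0.4815 0.338  0.034 ] diam 24.6
```

View pics/s38r.png

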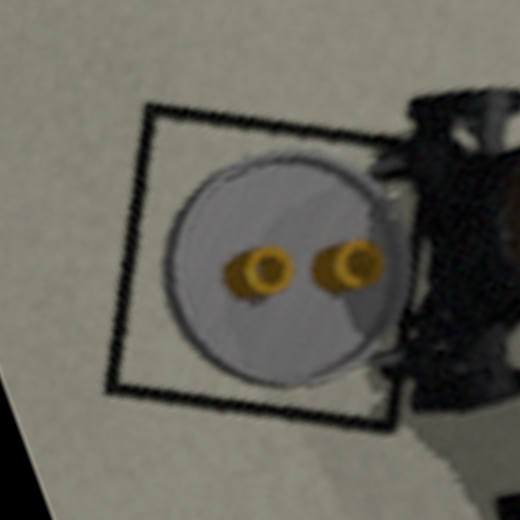

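View pics/w38.png

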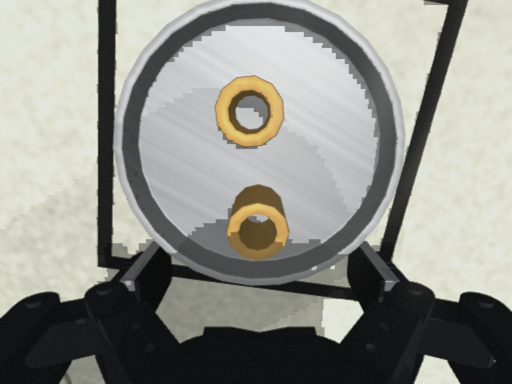

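View pics/v38r.png

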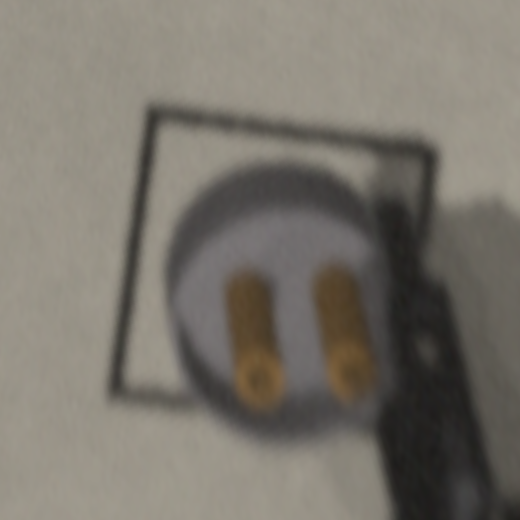

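Call:
{"op": "apply_moves", "data": {
  "targets": [
    [0.07, 0, 0, 0],
    [0.14, 0, 0, 0],
    [0.2, 0, 0, 0],
    [0.2, 0, 0, 0],
    [0.2, 0, 0, 0]
  ]
}}

```text
clock: 50.95
tcp_pos: [0.486, 0.2748, -0.0265]
tcp_rot: [180.0, -0.0, 90.5]
contact_force: [0.8, -0.6, 1.0]
finger_gap: 0.0856
```

Call:
{"op": "apply_moves", "data": {
  "targets": [
    [-0.3, 0, 0, 0],
    [-0.8, 0, 0, 0],
    [-1.4, 0, 0, 0],
    [-2.0, 0, 0, 0],
    [-2.4, 0, 0, 0]
  ]
}}

```text
clock: 51.37
tcp_pos: [0.4863, 0.2124, -0.0266]
tcp_rot: [-180.0, 0.0, 90.5]
contact_force: [0.0, -0.3, -0.2]
finger_gap: 0.0855
```

Call:
{"op": "apply_moves", "data": {
  "targets": [
    [0, 0, -0.6, 0],
    [-0.5, 0, -1.6, 0],
    [-1.2, 0, -2.8, 0],
    [-2.0, 0, -4.0, 0],
    [-2.8, 0, -5.2, 0]
  ]
}}

```text
clock: 51.78
tcp_pos: [0.4866, 0.143, 0.1048]
tcp_rot: [-180.0, -0.0, 90.5]
contact_force: [-0.7, 0.5, -0.1]
finger_gap: 0.0856
```

Call:
{"op": "apply_moves", "data": {
  "targets": [
    [-0.8, 0, -0.8, 0],
    [-1.4, 0, -1.2, 0],
    [-1.6, 0, -1.4, 0],
    [-1.6, 0, -1.4, 0]
  ]
}}

```text
clock: 52.12
tcp_pos: [0.4879, 0.1033, 0.1395]
tcp_rot: [179.9, -0.0, 90.4]
contact_force: [0.5, 0.8, 0.3]
finger_gap: 0.0856
```

```bash
python3 wl.py w39 .034; python3 - <<'E'
from h import *
c=calibration('side');im=get_image('side');cv2.imwrite('pics/s39.png',im)
a=rectify(im,c,.36,.62,.2,.46,0,1500)
c=calibration('scene');im=get_image('scene');cv2.imwrite('pics/v39.png',im)
cv2.imwrite('pics/c39.png',np.hstack([a,rectify(im,c,.36,.62,.2,.46,0,1500)]))
E
```

```text
52.1167 [0.4879 0.1033 0.1395] [ 1.7989e+02 -2.0000e-02  9.0370e+01]
```

View pics/c39.png

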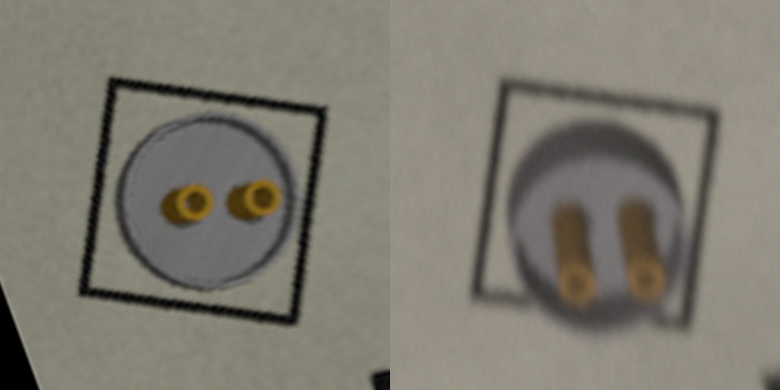

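View pics/s39.png

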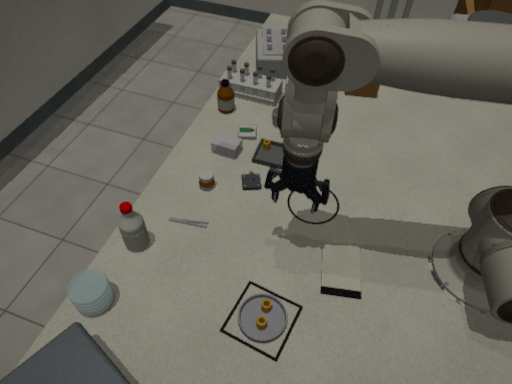

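View pics/w39.png

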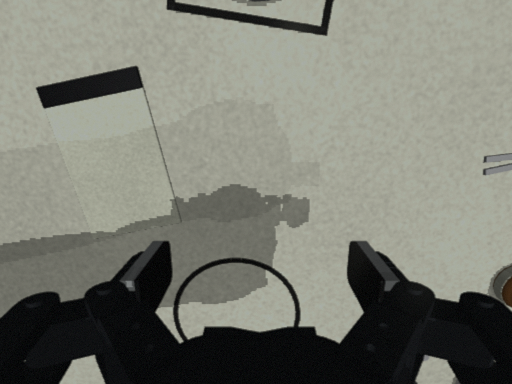

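```bash
python3 - <<'E'
from h import *
im=cv2.imread('pics/v39.png');cv2.imwrite('pics/v39z.png',cv2.resize(im[140:260,140:340],(800,480),interpolation=cv2.INTER_CUBIC))
E
```

```text
(no output)
```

View pics/v39z.png

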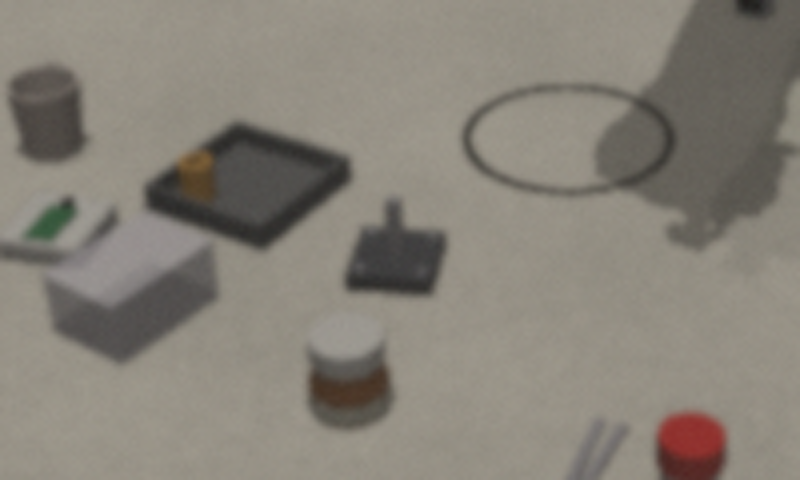

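The reject collar still stands inside the tray, and the dish is in the square with both good collars. I'm handing in now.

```bash
python3 -c "
from station import *
print(hand_in())"
```

```text
the job is handed in; nothing more can be done
None
```

The job is done and handed in at about 52 s of the 200 s allowed.

- **Dish to loading outline:** I pushed it into the round outline with the open fingers as a fork and let go. It sat a few millimetres from the outline's centre.
- **Collars:** three were there, and I tried them right to left.
  - The first two slid down to the block and stand in the dish.
  - The third stopped with its underside about 30 mm above the block and went in the reject tray.
- **Dish to microscope square:** I pushed the loaded dish in two legs, keeping it clear of the flat white sheet that lies between the outlines. I then backed off and raised the arm.

**Last checks:** the side and scene views show the dish wholly inside the square, with both collars standing in it. The reject collar stands in its tray, no collar is left in the row, and the bystander items I could see had not moved. The highest force reading I saw was about 17 N, during the gauge tests.

**Things that disagreed:**
- **Fingertip height:** the tips stood about 30 mm higher than the stated TCP geometry implies. My first pass at the dish went over its rim without moving it, so I set the working heights from what the cameras and contact forces showed.
- **Reject collar shifted:** it moved a few centimetres within the tray after I released it, with the arm elsewhere. This was probably the random knock the task warned of. It stayed upright inside, so I left it.

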